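Clamp the fume-extraction tube with its worm-drive band

ROBOT

A 7-joint arm with a two-finger parallel gripper is mounted at the origin on the work surface. World frame = base frame: x ahead of the robot, y to its left, z up, the work surface at z = 0. Lengths are in m, angles in rad, forces in N, time in s.
With the tool pointing down it reaches from about 0.4 to 0.85 m from the base axis. Payload 10.4 kg.
Tool frame: the origin (TCP) lies between the finger pads; the fingertips stand 17 mm ahead of it and the grasp point (between the pads) lies 2 mm behind it; z points along the fingers, y is the line along which they close (so a half turn about z gives the same grasp; the last joint's range is limited). The gripper opens to 87 mm and grips with 3 to 60 N. Pads are 19 mm wide; open, the fingers measure 117 mm over their backs; the gripper's body (75 mm by 190 mm) begins 51 mm behind the grasp point.
Start: joints at [-1.373, 0.332, -0.065, 1.46, 0.022, 1.35, -0.088], TCP at [0.137, 0.61, 0.24] pointing down, gripper open.
Joint ranges: [-2.6, 2.6], [-0.5, 2.12], [-1.47, 1.34], [0.16, 2.42], [-1.27, 4.41], [0.06, 2.06], [-2.6, 2.6]. Speed limits (rad/s): [2.22, 2.22, 2.79, 2.79, 3.14, 3.14, 3.14].

INTERFACE

Orientations are given as a unit quaternion [x, y, z, w].
In Python, from plant import arm gives the robot as it stands. The module is installed in compiled form; this text tells all that it offers.
- The arm moves only by the tool play_rows, never from a script. Its argument "steps" is a list of rows, each an object with "offset": the shift along the tool's x, y, z each as a share of 0.1 m, from -1 to 1, a list of three; "twist": the turn, a rotation vector about the tool's x, y, z each as a share of 30 degrees, from -1 to 1, a list of three. In form: [{"offset": [tx, ty, tz], "twist": [rx, ry, rz]}, ...]. A call has 1 to 12 rows; each row is the pose to reach, as a shift and turn from the pose commanded when the call began, along the tool's axes at that moment; what a row does not reach only later rows make up. A row lasts 1/12 s, in which the tool goes at most 41.7 mm and 7.16 degrees, less where a joint would pass 70% of its speed; a pose out of reach is approached as far as the arm can. A call with a number of a shift or a turn outside -1 to 1 is refused whole. A call with a gripper value outside its range is refused whole. "grip" is the opening, from 0 (shut) to 1 (fully open), set as the call begins (left out, the last holds). The fingers move at their own pace and stop on an object; "force" is the grip in N (left out, the last holds). Time passes only in rows, so rows that repeat a pose let the fingers close. It gives the time, the measured TCP pose, the force, the opening and the grip force at its end, in the units of the state.
- arm.get_obs(): the state, without advancing time (a new reading comes with each control period).
- arm.get_image(name): name is "side" or "top"; returns a dict with "frame" (400x640x3 uint8, red, green, blue), "depth" (400x640 float32, m along the optical axis (not along the pixel's ray), 0 where there is no reading), "camera_matrix" (3x3 intrinsics, pixels), "dist" ([k1, k2, p1, p2, k3] as OpenCV has them; the pictures are not rectified), "R" (3x3) and "t" (3): a world point X has camera coordinates R X + t. Camera axes: x right, y down, z forward; pixel columns grow to the right and rows downward; lengths in m; the calibration is good to about 2 mm. A picture is of the moment at which its call begins.
- arm.sign_off(): hands the job in; it is judged then, once.
Trained networks look in a picture, given as the dict that the camera call returned (one of the last four; its "shot" number tells which), for a name from the list of things; names that differ only in an ending like _2 or _b are one class to them, and where a whole thing is asked for, a point or a joint stands for the part that bears it (a point fixed in the world has none). Each returns a list of dicts, best first, with "conf" (0 to 1); they miss things now and then, are a little off and sometimes report something else, mostly with a low value. They report only what shows in the picture. A call takes as long as a camera call. They do not tell look-alikes from the thing itself.
- arm.silhouettes(picture, query): "region" (400x640 bool, what is visible of it).
- arm.place_of(picture, query): "point" ([x, y, z] in m, in world coordinates, good to about 4 mm: a listed point, or the origin of a listed thing).
The state is a dict: "t": time; "q": joint angles; "joint_velocities": joint speeds; "effort": joint torques, N m; "position": TCP position; "eef_rot": TCP orientation; "ft_force": force on the tool from outside, world axes, zero at the start; "wrist_torque": the same for the moment, N m; "opening": opening from 0.0 (shut) to 1.0 (fully open); "gripper_force": force on a finger pad.
Only numpy, scipy, OpenCV 4.12 (cv2) and the standard library are available. Lean on these libraries where they do the work, as an engineer would, in place of code of your own. Each camera call takes 0.05 s, during which the arm holds its last target. There are 200 camera calls.

TASK

On the soldering bench, take the parking clip off the long extraction tube and put it in the open parts bin. Push the slack worm-drive band along that tube, over the barbed stub, until it is fully home against the shoulder of the outlet, and only then turn its thumb key clockwise (seen from above) until it is snug and turns no further. Leave the clamp of the plugged outlet as it is, and do not knock about the solder spool, the flux bottle or the tip-cleaner tin.

Things in the scene. Friction and masses are not known exactly. Their poses are not given: they have to be found in the camera images.
- outlet: the outlet to work on, bolted down: grey block 90 x 96 x 88 mm high with a black shoulder disc and barbed stub on its front face and a long straight aluminium tube, 38 mm in diameter, that points roughly at the robot. Origin on the bench under the centre of the front face; the tube runs along -x, its centre line 55 mm above the bench; y is level, z up. The band's screw is on the -y side
- shoulder (a point): centre of the face of the shoulder disc (58 mm in diameter, 6 mm thick), against which the band must finally lie, on the tube's centre line 6 mm in front of outlet's origin; axes as the outlet's
- stub_end (a point): free end of the barbed stub, on the tube's centre line, 42 mm in front of the shoulder face. From the shoulder: 22 mm of smooth land 46 mm in diameter, then two barbs, at most 51 mm in diameter. The bare tube (38 mm in diameter, top 74 mm above the bench) goes on from here for 128 mm
- tube_end (a point): far end of the long tube, on its centre line, 192 mm in front of outlet's origin: a black hood 48 mm in diameter and 16 mm long, with a slim foot under it
- band_centre (a point): the worm-drive band: a steel ring standing across the tube, inner diameter 52 mm, outer 56 mm, 14 mm wide along the tube; this point is the ring's centre, on the tube's centre line, axes as the outlet's. It cannot turn about the tube or come off; its thin tail hangs down beside the screw housing
- housing (a point): centre of the band's screw housing, a steel block on the band's -y side: 16 mm long in x, 18 mm in y, 26 mm high (42 to 68 mm above the bench); 37 mm to the -y side of the ring's centre and 2 mm behind it (farther from the shoulder). Its rear (-x) face, 10 mm behind the ring's centre, is free to push on. Axes as the outlet's
- band (a joint): how far the band has been slid towards the outlet, in m: starts between 0 and 0.03 and stops at 0.147 against the shoulder. At 0 the ring's centre is 160 mm in front of outlet's origin; at 0.147, 7 mm in front of the shoulder face. It drags with about 4 N and stays where it is left
- key_wing (a point): centre of the thumb key's flat wing on top of the band's upright screw: steel, 30 mm long, 8 mm thick, 26 mm high (96 to 122 mm above the bench), on a stem 8 mm in diameter that rises from the housing. The screw axis is vertical, 37 mm to the outlet's -y side of the tube, and travels with the band. x lies along the wing's length, y through its thickness
- key (a joint): angle of the thumb key in rad, growing clockwise as seen from above; 0 when the wing lies along the tube, starts between 0 and 1.0 and meets a firm stop at 3.0, where the band is snug. Turning it takes about 0.06 N m; it stays where it is left
- clip_centre (a point): parking clip, a loose black plastic saddle, about 40 g, astride the tube between band and stub; it blocks the band. 24 mm long along the tube, 50 mm wide, 70 mm high over all; two legs 5 mm thick reach 30 mm down either side of the tube; a square knob on top. This point is at half its height, 5 mm above its bridge's underside, which rests on the tube; z up, x along the tube
- clip_knob (a point): the point to grip on the parking clip: a square knob 14 x 14 mm standing up from the bridge; this point is 30 mm above the bridge's underside, the bridge's top is 24 mm below this point and the knob's top is 10 mm above it
- bin: open yellow parts bin fixed on the bench, 150 (x) x 120 (y) x 60 mm high outside, walls and floor 5 mm thick; origin at the centre of its underside
- plugged: the second outlet, of the same make but with only a short plugged tube (ends 87 mm in front of the block): its band is already home and tight. Origin and axes as for the first outlet; its band's centre is 13 mm in front of its origin
- other_wing (a point): centre of the wing of the plugged outlet's thumb key, same size and height as the other key; leave it as it is
- other_key (a joint): angle of the plugged outlet's thumb key in rad, 0 at the start
- spool_centre (a point): standing solder spool, 50 mm in diameter, 45 mm high, loose, beside the long tube on the side away from the key; this point is at half its height
- flux_centre (a point): standing flux bottle, 34 mm in diameter, 110 mm high, loose, on the key's side of the outlet; this point is at half its height
- tin_centre (a point): round tip-cleaner tin, 80 mm in diameter, 43 mm high, loose, 450 g; this point is at half its height
There are look-alikes about, which are no part of the job. Several things look just like the bin: the one meant starts farthest to the robot's right.

How it is judged:
By the outcome, as a careful person would: the job done as asked, in the order asked, and still so for the second after the job is handed in, with the robot touching nothing.
It also fails if it takes over 72 s, if anything falls off the work surface, if the arm or the gripper's body presses on something with over 40 N, if the wrist force passes 120 N, or if a joint passes its speed limit or range.

## Working session

There is one attempt and no reset: what is moved stays moved. The work goes in short steps, Python scripts to look and compute and a tool call to move; the robot and the scene stay as the last step left them, time stands still between calls to the robot, and variables do not carry over. Pictures are saved under pics/ and viewed, at most 10 in all, crops included, and the job is handed in when it is done.

Besides the shell and the picture viewer there is one more tool, called after "Call:" by a JSON object that holds its "api" and its "payload", one argument or row to a line. play_rows: Moves the arm, as the interface text tells. Shift numbers are shares of 0.1 m and turn numbers shares of 30 degrees, none past 1 either way. Its arguments: {"type":"object","properties":{"steps":{"type":"array"},"grip":{"type":"number"},"force":{"type":"number"}},"required":["steps"]}

```bash
mkdir -p pics
cat > h.py <<'E'
import numpy as np, cv2
from plant import arm
from scipy.spatial.transform import Rotation as Ro
def proj(p,X):
    r,_=cv2.Rodrigues(np.array(p["R"],float))
    return cv2.projectPoints(np.array(X,float).reshape(-1,1,3),r,np.array(p["t"],float),np.array(p["camera_matrix"],float),np.array(p["dist"],float))[0].reshape(-1,2)
def world(p,uv):
    """pixels (int) -> world using depth"""
    uv=np.array(uv).reshape(-1,2); d=p["depth"][uv[:,1].astype(int),uv[:,0].astype(int)]
    n=cv2.undistortPoints(uv.astype(float).reshape(-1,1,2),np.array(p["camera_matrix"],float),np.array(p["dist"],float)).reshape(-1,2)
    c=np.c_[n*d[:,None],d]
    return (c-np.array(p["t"]))@np.array(p["R"]), d
def save(p,name): cv2.imwrite("pics/"+name,cv2.cvtColor(p["frame"],cv2.COLOR_RGB2BGR))
E
python3 - <<'E'
from h import *
o=arm.get_obs(); print(o)
for n in ("top","side"):
    p=arm.get_image(n); save(p,n+"0.png")
    print(n,"cam at",-np.array(p["R"]).T@np.array(p["t"]))
    for q in "outlet shoulder stub_end tube_end band_centre housing key_wing clip_centre clip_knob bin plugged other_wing spool_centre flux_centre tin_centre".split():
        for r in arm.place_of(p,q):
            X=np.array(r["point"]); print(q,round(r["conf"],2),X.round(3),proj(p,X)[0].round())
E
```

```text
{'t': 0.0, 'q': array([-1.37258148,  0.33286787, -0.06471137,  1.46095129,  0.02159829,
        1.349875  , -0.08847607]), 'joint_velocities': array([ 2.39861710e-04, -7.83804978e-04,  5.38220161e-05, -1.37409096e-03,
       -1.12984912e-03, -1.67221278e-03,  9.93582694e-04]), 'effort': array([-3.87068212e-04, -6.23227072e+01,  2.42221897e-02, -3.89910865e+01,
       -6.16097753e-02,  3.90946702e-02,  1.22771444e-04]), 'position': array([0.13680872, 0.60947341, 0.23875168]), 'eef_rot': array([ 1.10155647e-01,  9.93914101e-01, -7.01368732e-04, -4.78507910e-05]), 'ft_force': array([ 0.49064577, -0.78518791, -0.86343429]), 'wrist_torque': array([0.00550483, 0.02273671, 0.03796549]), 'gripper_force': 0.0, 'opening': 1.002205922104563}
top cam at [0.26316169 0.01632898 1.0587692 ]
outlet 0.77 [ 0.639 -0.165  0.002] [386. 112.]
shoulder 0.84 [ 0.631 -0.163  0.054] [389. 108.]
stub_end 0.75 [ 0.586 -0.174  0.059] [395. 126.]
tube_end 0.79 [ 0.447 -0.21   0.053] [412. 183.]
band_centre 0.76 [ 0.51  -0.191  0.052] [402. 157.]
housing 0.7 [ 0.514 -0.229  0.054] [418. 155.]
housing 0.49 [ 0.638
[... 925 characters left out ...]
178  0.053] [408. 227.]
tube_end 0.74 [ 0.445 -0.209  0.052] [371. 250.]
band_centre 0.27 [ 0.554 -0.183  0.08 ] [400. 223.]
housing 0.72 [ 0.509 -0.232  0.05 ] [398. 247.]
key_wing 0.6 [ 0.518 -0.23   0.107] [402. 226.]
clip_centre 0.65 [ 0.555 -0.179  0.079] [399. 223.]
bin 0.89 [ 0.456 -0.369 -0.004] [417. 303.]
bin 0.8 [ 0.187 -0.286  0.002] [296. 323.]
bin 0.76 [ 0.405 -0.002  0.003] [315. 234.]
plugged 0.72 [0.652 0.172 0.002] [351. 189.]
other_wing 0.55 [ 0.634 -0.164 -0.003] [416. 238.]
other_wing 0.45 [0.641 0.138 0.107] [355. 164.]
spool_centre 0.72 [ 0.576 -0.1    0.017] [385. 228.]
flux_centre 0.86 [ 0.625 -0.292  0.056] [450. 243.]
tin_centre 0.56 [0.468 0.393 0.022] [271. 172.]
```

Run:
```python
import cv2
a=cv2.imread("pics/top0.png")[70:320,230:500]
cv2.imwrite("pics/c0.png",cv2.resize(a,(640,592),interpolation=3))
a=cv2.imread("pics/side0.png")[150:310,340:500]
cv2.imwrite("pics/c1.png",cv2.resize(a,(600,600),interpolation=3))
```

```text
(no output)
```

View pics/c0.png

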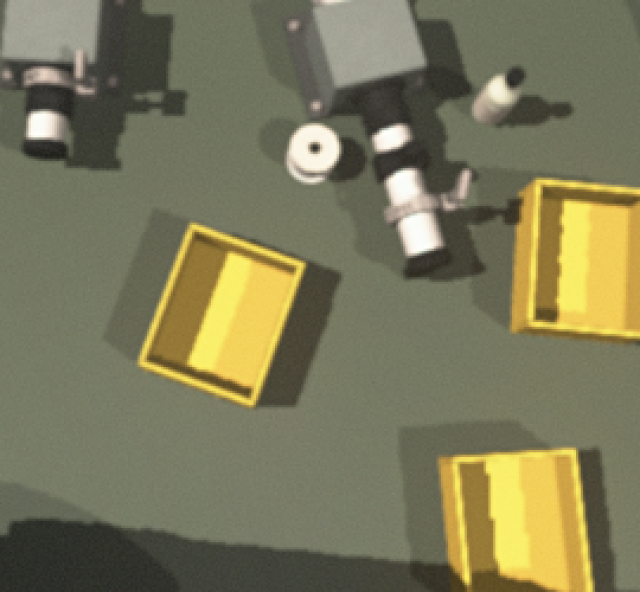

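View pics/c1.png

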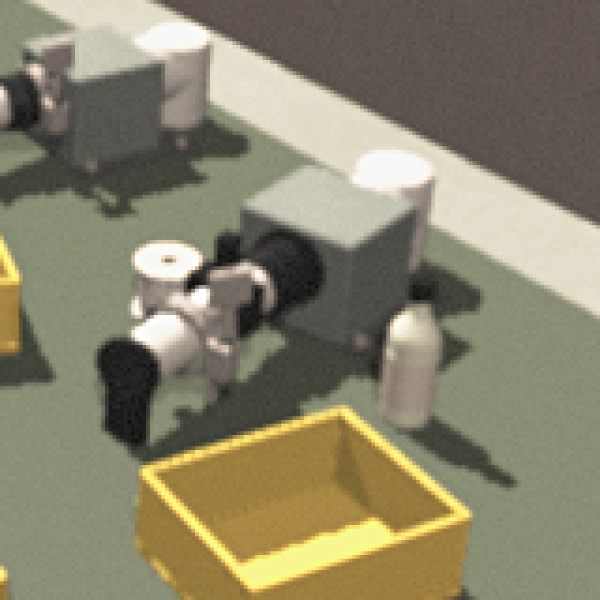

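The bins show at top pixels (323,206), (471,183) and (444,293). The one at (471,183) has y≈-0.37, the farthest right of the three, so it is the bin meant, and the crop confirms it. The clip is the black saddle at (402,135), and the key wing at (425,150) is already turned partly clockwise.

Run:
```python
from h import *
acc={}
P=[]
for k in range(2):
  for n in ("top","side"):
    p=arm.get_image(n)
    for q in "outlet shoulder stub_end tube_end band_centre housing key_wing clip_centre clip_knob flux_centre".split():
        r=arm.place_of(p,q)
        if r: acc.setdefault(q,[]).append(np.r_[r[0]["point"],r[0]["conf"]])
    v,u=np.mgrid[80:330,250:520]; X,d=world(p,np.c_[u.ravel(),v.ravel()]); X=X[d>0]; P.append(X)
    for nm,c,z0,z1 in (("wing",(.513,-.231),.1,.13),("knob",(.556,-.184),.09,.13)):
        S=X[(np.hypot(X[:,0]-c[0],X[:,1]-c[1])<.024)&(X[:,2]>z0)&(X[:,2]<z1)]
        if len(S)<5: print(n,nm,len(S)); continue
        m=S[:,:2].mean(0); w,V=np.linalg.eigh(np.cov((S[:,:2]-m).T)); a=np.degrees(np.arctan2(V[1,1],V[0,1]))
        print(n,nm,len(S),m.round(4),"zmax",S[:,2].max().round(3),"yaw",a.round(1),"sd",np.sqrt(w).round(4))
    # tube top line
    S=X[(X[:,2]>.064)&(X[:,2]<.08)]
    e=np.array([.446,-.2095]);o=np.array([.635,-.163]);t=(o-e)/np.linalg.norm(o-e);nn=np.array([-t[1],t[0]])
    s=(S[:,:2]-e)@t; l=(S[:,:2]-e)@nn; k2=(s>.02)&(s<.15)&(abs(l)<.02)
    print(n,"tube lat fit",np.polyfit(s[k2],l[k2],1).round(4),k2.sum())
for q,a in acc.items(): print(q,np.array(a).round(3).tolist())
```

```text
top wing 69 [ 0.5136 -0.228 ] zmax 0.125 yaw 165.4 sd [0.0026 0.0089]
top knob 62 [ 0.5524 -0.1807] zmax 0.117 yaw 75.9 sd [0.0042 0.0047]
top tube lat fit [0.0044 0.0019] 614
side wing 102 [ 0.5123 -0.2329] zmax 0.123 yaw 162.6 sd [0.0024 0.0085]
side knob 67 [ 0.5505 -0.1855] zmax 0.116 yaw 134.6 sd [0.0034 0.0048]
side tube lat fit [ 0.0231 -0.0063] 243
top wing 72 [ 0.5135 -0.2279] zmax 0.125 yaw 166.4 sd [0.0025 0.0088]
top knob 64 [ 0.5525 -0.1805] zmax 0.117 yaw 70.8 sd [0.0041 0.0048]
top tube lat fit [0.0093 0.002 ] 616
side wing 104 [ 0.5124 -0.2328] zmax 0.124 yaw 162.7 sd [0.0023 0.0086]
side knob 67 [ 0.5504 -0.1856] zmax 0.116 yaw 142.8 sd [0.0039 0.0048]
side tube lat fit [ 0.0345 -0.007 ] 238
outlet [[0.64, -0.17, -0.001, 0.83], [0.633, -0.163, -0.003, 0.82], [0.638, -0.164, 0.0, 0.58], [0.632, -0.162, -0.003, 0.69]]
shoulder [[0.633, -0.164, 0.056, 0.94], [0.625, -0.161, 0.054, 0.83], [0.631, -0.162, 0.053, 0.7]]
stub_end [[0.585, -0.173, 0.059, 0.83], [0.586, -0.178, 0.056, 0.72], [0.585, -0.173, 0.059, 0.83], [0.59, -0.177, 0.055, 0.97]]
tube_end [[0.448, -0.212, 0
[... 178 characters left out ...]
05, -0.19, 0.052, 0.58], [0.51, -0.193, 0.053, 0.88]]
housing [[0.514, -0.227, 0.053, 0.55], [0.512, -0.233, 0.053, 0.87], [0.638, 0.134, 0.112, 0.52], [0.509, -0.234, 0.052, 0.94]]
key_wing [[0.512, -0.229, 0.109, 0.51], [0.516, -0.23, 0.109, 0.61], [0.514, -0.23, 0.11, 0.48], [0.519, -0.23, 0.108, 0.54]]
clip_centre [[0.631, -0.288, 0.055, 0.52], [0.555, -0.181, 0.079, 0.55], [0.556, -0.185, 0.078, 0.51], [0.555, -0.18, 0.08, 0.78]]
clip_knob [[0.555, -0.185, 0.104, 0.57], [0.554, -0.183, 0.104, 0.59], [0.553, -0.182, 0.104, 0.61], [0.555, -0.184, 0.104, 0.78]]
flux_centre [[0.632, -0.287, 0.052, 0.9], [0.642, 0.133, 0.107, 0.72], [0.631, -0.288, 0.056, 0.83], [0.624, -0.292, 0.056, 0.62]]
```

Call:
{"api": "play_rows", "payload": {
  "steps": [
    {"offset":[-0.25,-0.25,0],"twist":[0,0,0]},
    {"offset":[-0.5,-0.5,0],"twist":[0,0,0]},
    {"offset":[-0.75,-0.75,0],"twist":[0,0,0]},
    {"offset":[-1,-1,0],"twist":[0,0,0]}
  ],
  "grip": 0.5,
  "force": 20
}}

```text
t: 4.13
position: [0.2132, 0.489, 0.2395]
eef_rot: [0.11, 0.994, 0.0, -0.0]
ft_force: [0.8, -0.4, 0.1]
opening: 0.782
gripper_force: 0.0
```

Call:
{"api": "play_rows", "payload": {
  "steps": [
    {"offset":[-0.25,-0.25,0],"twist":[0,0,0]},
    {"offset":[-0.5,-0.5,0],"twist":[0,0,0]},
    {"offset":[-0.75,-0.75,0],"twist":[0,0,0]},
    {"offset":[-1,-1,0],"twist":[0,0,0]}
  ]
}}

```text
t: 4.47
position: [0.2889, 0.3694, 0.2398]
eef_rot: [0.11, 0.994, 0.0, 0.0]
ft_force: [1.6, -0.4, 0.8]
opening: 0.529
gripper_force: 0.0
```

Call:
{"api": "play_rows", "payload": {
  "steps": [
    {"offset":[-0.25,-0.25,0],"twist":[0,0,0]},
    {"offset":[-0.5,-0.5,0],"twist":[0,0,0]},
    {"offset":[-0.75,-0.75,0],"twist":[0,0,0]},
    {"offset":[-1,-1,0],"twist":[0,0,0]}
  ]
}}

```text
t: 4.8
position: [0.3645, 0.2498, 0.2398]
eef_rot: [0.11, 0.994, 0.0, 0.0]
ft_force: [1.6, 0.4, -0.6]
opening: 0.498
gripper_force: 0.0
```

Call:
{"api": "play_rows", "payload": {
  "steps": [
    {"offset":[-0.25,-0.25,0],"twist":[0,0,0]},
    {"offset":[-0.5,-0.5,0],"twist":[0,0,0]},
    {"offset":[-0.75,-0.75,0],"twist":[0,0,0]},
    {"offset":[-1,-1,0],"twist":[0,0,0]}
  ]
}}

```text
t: 5.13
position: [0.4402, 0.1303, 0.2399]
eef_rot: [0.11, 0.994, 0.0, 0.0]
ft_force: [1.0, 0.5, -0.2]
opening: 0.501
gripper_force: 0.0
```

Call:
{"api": "play_rows", "payload": {
  "steps": [
    {"offset":[-0.25,-0.25,0],"twist":[0,0,0]},
    {"offset":[-0.5,-0.5,0],"twist":[0,0,0]},
    {"offset":[-0.75,-0.75,0],"twist":[0,0,0]},
    {"offset":[-1,-1,0],"twist":[0,0,0]}
  ]
}}

```text
t: 5.47
position: [0.516, 0.0109, 0.2399]
eef_rot: [0.11, 0.994, 0.0, 0.0]
ft_force: [0.4, 0.6, 0.5]
opening: 0.499
gripper_force: 0.0
```

Call:
{"api": "play_rows", "payload": {
  "steps": [
    {"offset":[-0.25,-0.25,0],"twist":[0,0,0]},
    {"offset":[-0.5,-0.5,0],"twist":[0,0,0]},
    {"offset":[-0.75,-0.75,0],"twist":[0,0,0]},
    {"offset":[-0.8,-1,0],"twist":[0,0,0]}
  ]
}}

```text
t: 5.8
position: [0.5735, -0.1042, 0.2392]
eef_rot: [0.11, 0.994, -0.001, 0.0]
ft_force: [1.0, 0.1, -0.2]
opening: 0.498
gripper_force: 0.0
```

Call:
{"api": "play_rows", "payload": {
  "steps": [
    {"offset":[0,-0.3,0],"twist":[0,0,-0.2]},
    {"offset":[0,-0.6,0],"twist":[0,0,-0.4]},
    {"offset":[0,-0.8,0],"twist":[0,0,-0.6]},
    {"offset":[0,-0.8,0],"twist":[0,0,-0.8]},
    {"offset":[0,-0.8,0],"twist":[0,0,-0.88]},
    {"offset":[0,-0.8,0],"twist":[0,0,-0.88]}
  ]
}}

```text
t: 6.3
position: [0.5537, -0.1811, 0.2396]
eef_rot: [-0.12, 0.993, 0.0, 0.0]
ft_force: [-0.6, 0.2, 0.4]
opening: 0.5
gripper_force: 0.0
```

Call:
{"api": "play_rows", "payload": {
  "steps": [
    {"offset":[0,-0.02,0.35],"twist":[0,0,0]},
    {"offset":[0,-0.02,0.7],"twist":[0,0,0]},
    {"offset":[0,-0.02,1],"twist":[0,0,0]}
  ]
}}

```text
t: 6.55
position: [0.5542, -0.1821, 0.138]
eef_rot: [-0.119, 0.993, 0.0, 0.0]
ft_force: [-0.2, 0.8, -0.4]
opening: 0.499
gripper_force: 0.0
```

Call:
{"api": "play_rows", "payload": {
  "steps": [
    {"offset":[0,0,0.15],"twist":[0,0,0]},
    {"offset":[0,0,0.3],"twist":[0,0,0]},
    {"offset":[0,0,0.34],"twist":[0,0,0]},
    {"offset":[0,0,0.34],"twist":[0,0,0]}
  ]
}}

```text
t: 6.88
position: [0.5539, -0.1821, 0.1046]
eef_rot: [-0.119, 0.993, 0.0, -0.001]
ft_force: [-0.4, -0.7, 1.0]
opening: 0.501
gripper_force: 0.0
```

Call:
{"api": "play_rows", "payload": {
  "steps": [
    {"offset":[0,0,0],"twist":[0,0,0]},
    {"offset":[0,0,0],"twist":[0,0,0]},
    {"offset":[0,0,0],"twist":[0,0,0]},
    {"offset":[0,0,0],"twist":[0,0,0]},
    {"offset":[0,0,0],"twist":[0,0,0]},
    {"offset":[0,0,0],"twist":[0,0,0]},
    {"offset":[0,0,0],"twist":[0,0,0]},
    {"offset":[0,0,0],"twist":[0,0,0]}
  ],
  "grip": 0,
  "force": 20
}}

```text
t: 7.55
position: [0.5546, -0.1826, 0.1059]
eef_rot: [-0.12, 0.993, 0.0, 0.0]
ft_force: [-1.1, 0.4, 4.4]
opening: 0.16
gripper_force: 20.0
```

Call:
{"api": "play_rows", "payload": {
  "steps": [
    {"offset":[0,0,-0.2],"twist":[0,0,0]},
    {"offset":[0,0,-0.5],"twist":[0,0,0]},
    {"offset":[0,0,-0.8],"twist":[0,0,0]},
    {"offset":[0,0,-1],"twist":[0,0,0]}
  ]
}}

```text
t: 7.88
position: [0.5547, -0.1831, 0.208]
eef_rot: [-0.119, 0.993, -0.0, 0.001]
ft_force: [1.0, 0.8, -0.9]
opening: 0.159
gripper_force: 20.0
```

Call:
{"api": "play_rows", "payload": {
  "steps": [
    {"offset":[0.1,-0.1,-0.3],"twist":[0,0,0]},
    {"offset":[0.3,-0.35,-0.3],"twist":[0,0,0]},
    {"offset":[0.5,-0.6,-0.3],"twist":[0,0,0]},
    {"offset":[0.7,-0.79,-0.3],"twist":[0,0,0]}
  ]
}}

```text
t: 8.22
position: [0.5044, -0.2778, 0.2359]
eef_rot: [-0.12, 0.993, -0.0, 0.0]
ft_force: [-1.2, -0.4, -0.3]
opening: 0.159
gripper_force: 20.0
```

Call:
{"api": "play_rows", "payload": {
  "steps": [
    {"offset":[0.23,-0.26,0],"twist":[0,0,0]},
    {"offset":[0.46,-0.52,0],"twist":[0,0,0]},
    {"offset":[0.7,-0.79,0],"twist":[0,0,0]},
    {"offset":[0.7,-0.79,0],"twist":[0,0,0]}
  ]
}}

```text
t: 8.55
position: [0.4502, -0.3766, 0.2359]
eef_rot: [-0.115, 0.993, -0.002, -0.001]
ft_force: [-0.3, -1.0, 0.1]
opening: 0.157
gripper_force: 20.0
```

Run:
```python
from h import *
p=arm.get_image("side"); save(p,"s1.png"); o=arm.get_obs(); print(o["position"],o["opening"],o["q"])
f=cv2.imread("pics/s1.png")[130:350,290:530]; cv2.imwrite("pics/s1c.png",cv2.resize(f,(640,587)))
for q in("bin","clip_centre","band_centre"): print(q,[(np.round(r["point"],3).tolist(),round(r["conf"],2)) for r in arm.place_of(p,q)])
```

```text
[ 0.45251756 -0.37346224  0.23562411] 0.15905005986016627 [ 0.00339621  0.29497063  0.74534471  1.60693718 -0.20327316  1.31974457
  2.58095273]
bin [([0.451, -0.371, -0.005], 0.93), ([0.405, -0.003, 0.004], 0.76), ([0.189, -0.286, 0.003], 0.72), ([0.642, 0.133, 0.109], 0.58)]
clip_centre [([0.453, -0.375, 0.209], 0.92)]
band_centre [([0.509, -0.195, 0.051], 0.89), ([0.624, -0.162, 0.054], 0.58)]
```

View pics/s1c.png

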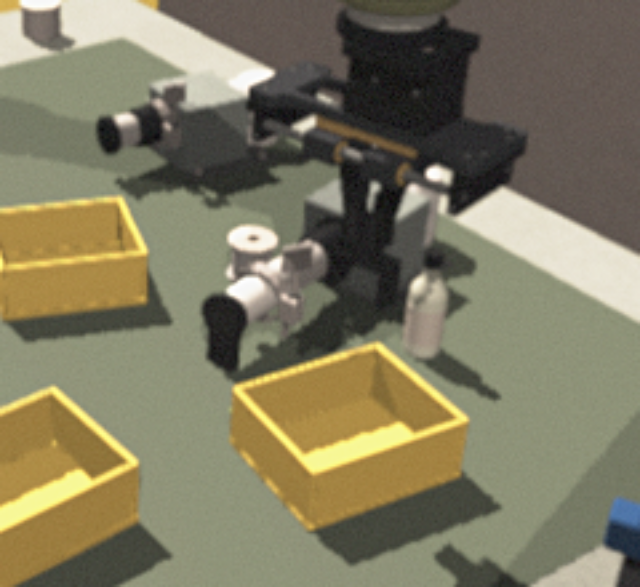

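The clip is held above the right-hand bin, and the band and spool are undisturbed. Joint 7 is close to its limit, so I'll turn the tool clockwise while lowering.

Call:
{"api": "play_rows", "payload": {
  "steps": [
    {"offset":[0,0,0.2],"twist":[0,0,0.2]},
    {"offset":[0,0,0.4],"twist":[0,0,0.4]},
    {"offset":[0,0,0.6],"twist":[0,0,0.6]},
    {"offset":[0,0,0.8],"twist":[0,0,0.8]},
    {"offset":[0,0,1],"twist":[0,0,1]}
  ]
}}

```text
t: 9.17
position: [0.4571, -0.3677, 0.1344]
eef_rot: [0.143, 0.99, 0.0, 0.0]
ft_force: [0.2, 0.8, -0.9]
opening: 0.159
gripper_force: 20.0
```

Call:
{"api": "play_rows", "payload": {
  "steps": [
    {"offset":[0,0,0.2],"twist":[0,0,0]},
    {"offset":[0,0,0.4],"twist":[0,0,0]},
    {"offset":[0,0,0.6],"twist":[0,0,0]},
    {"offset":[0,0,0.63],"twist":[0,0,0]},
    {"offset":[0,0,0.63],"twist":[0,0,0]},
    {"offset":[0,0,0.63],"twist":[0,0,0]}
  ]
}}

```text
t: 9.67
position: [0.4567, -0.369, 0.0733]
eef_rot: [0.141, 0.99, -0.0, 0.0]
ft_force: [-0.2, -0.8, -0.0]
opening: 0.155
gripper_force: 20.0
```

Call:
{"api": "play_rows", "payload": {
  "steps": [
    {"offset":[0,0,0],"twist":[0,0,0]},
    {"offset":[0,0,0],"twist":[0,0,0]},
    {"offset":[0,0,0],"twist":[0,0,0]},
    {"offset":[0,0,0],"twist":[0,0,0]},
    {"offset":[0,0,0],"twist":[0,0,0]}
  ],
  "grip": 0.45
}}

```text
t: 10.08
position: [0.4561, -0.3694, 0.0729]
eef_rot: [0.141, 0.99, 0.0, 0.0]
ft_force: [0.3, 0.2, 0.7]
opening: 0.42
gripper_force: 0.0
```

Call:
{"api": "play_rows", "payload": {
  "steps": [
    {"offset":[0,0,-0.2],"twist":[0,0,0]},
    {"offset":[0,0,-0.4],"twist":[0,0,0]},
    {"offset":[0,0,-0.7],"twist":[0,0,0]},
    {"offset":[0,0,-1],"twist":[0,0,0]}
  ]
}}

```text
t: 10.42
position: [0.4554, -0.3692, 0.1733]
eef_rot: [0.142, 0.99, 0.0, -0.001]
ft_force: [0.4, -0.1, 0.3]
opening: 0.45
gripper_force: 0.0
```

Run:
```python
from h import *
p=arm.get_image("side"); save(p,"s2.png"); o=arm.get_obs(); print(o["t"],o["position"],o["opening"],o["q"].round(2))
for q in("clip_centre","band_centre","housing","key_wing"): print(q,[(np.round(r["point"],3).tolist(),round(r["conf"],2)) for r in arm.place_of(p,q)])
```

```text
10.4667 [ 0.45730208 -0.37134494  0.17956315] 0.44893355711298805 [-0.06  0.37  0.82  1.68 -0.28  1.21  2.12]
clip_centre [([0.588, -0.178, 0.056], 0.73), ([0.457, -0.37, 0.04], 0.63), ([0.509, -0.197, 0.054], 0.57)]
band_centre [([0.509, -0.196, 0.054], 0.56)]
housing [([0.512, -0.23, 0.051], 0.91)]
key_wing [([0.517, -0.23, 0.108], 0.73)]
```

Call:
{"api": "play_rows", "payload": {
  "steps": [
    {"offset":[0.06,0.25,0],"twist":[0,0,-0.2]},
    {"offset":[0.12,0.5,0],"twist":[0,0,-0.4]},
    {"offset":[0.18,0.75,0],"twist":[0,0,-0.54]},
    {"offset":[0.23,1,0],"twist":[0,0,-0.54]}
  ],
  "grip": 0
}}

```text
t: 11.0
position: [0.4609, -0.2655, 0.1712]
eef_rot: [-0.002, 1.0, 0.0, -0.001]
ft_force: [1.4, -0.5, 0.3]
opening: 0.232
gripper_force: 0.0
```

Call:
{"api": "play_rows", "payload": {
  "steps": [
    {"offset":[0,0,0],"twist":[0,-0.2,0]},
    {"offset":[0,0,0],"twist":[0,-0.4,0]},
    {"offset":[0,0,0],"twist":[0,-0.6,0]},
    {"offset":[0,0,0],"twist":[0,-0.83,0]},
    {"offset":[0,0,0],"twist":[0,-0.83,0]},
    {"offset":[0,0,0],"twist":[0,-0.83,0]}
  ]
}}

```text
t: 11.5
position: [0.4601, -0.2662, 0.1713]
eef_rot: [0.001, 0.977, 0.001, 0.215]
ft_force: [1.0, 0.2, -0.2]
opening: 0.009
gripper_force: 0.0
```

```bash
cat >> h.py <<'E'
def off(target,steps=(1,)):
    o=arm.get_obs(); R=Ro.from_quat(o["eef_rot"]).as_matrix()
    print("t",o["t"],"pos",o["position"].round(4),"q",o["q"].round(2),"xaxis",R[:,0].round(3),"zaxis",R[:,2].round(3),"open",round(o["opening"],3))
    print("offset",(R.T@(np.array(target)-o["position"])*10).round(3)); return R
E
python3 - <<'E'
from h import *
R=off([.4676,-.2534,.068])
print("x per .1m along tube",(R.T@np.array([.971,.2385,0])).round(3))
E
```

```text
t 11.5 pos [ 0.4601 -0.2662  0.1713] q [-0.22 -0.12  0.78  2.14 -0.22  0.73  2.28] xaxis [-0.908  0.003 -0.42 ] zaxis [ 0.42   0.002 -0.908] open 0.009
offset [0.366 0.126 0.969]
x per .1m along tube [-0.881  0.24   0.408]
```

Call:
{"api": "play_rows", "payload": {
  "steps": [
    {"offset":[0.12,0.04,0.3],"twist":[0,0,0]},
    {"offset":[0.24,0.08,0.6],"twist":[0,0,0]},
    {"offset":[0.37,0.13,0.97],"twist":[0,0,0]},
    {"offset":[0.37,0.13,0.97],"twist":[0,0,0]},
    {"offset":[0.37,0.13,0.97],"twist":[0,0,0]}
  ]
}}

```text
t: 11.92
position: [0.4693, -0.2514, 0.0651]
eef_rot: [-0.001, 0.977, 0.002, 0.212]
ft_force: [-0.4, -0.1, -0.5]
opening: 0.001
gripper_force: 0.0
```

Run:
```python
from h import *
p=arm.get_image("side"); save(p,"s3.png")
f=cv2.imread("pics/s3.png")[150:320,320:500]; cv2.imwrite("pics/s3c.png",cv2.resize(f,(635,600),interpolation=3))
off([.4676,-.2534,.068])
```

```text
t 11.9667 pos [ 0.4687 -0.252   0.0652] q [ 0.09  0.12  0.48  2.22 -0.58  0.52  2.6 ] xaxis [-0.91  -0.001 -0.415] zaxis [ 0.415  0.003 -0.91 ] open 0.001
offset [-0.001 -0.014 -0.031]
```

View pics/s3c.png

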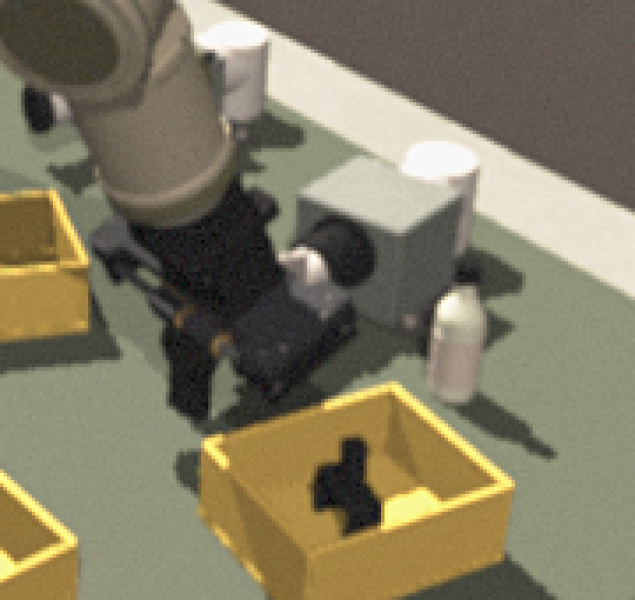

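Joint 7 has drifted onto its limit at this yaw. I'll back up and flip the tool half a turn, which leaves the pushing fingers square to the tube.

Call:
{"api": "play_rows", "payload": {
  "steps": [
    {"offset":[-0.12,-0.04,-0.3],"twist":[0,0,0]},
    {"offset":[-0.24,-0.08,-0.6],"twist":[0,0,0]},
    {"offset":[-0.37,-0.13,-0.97],"twist":[0,0,0]},
    {"offset":[-0.37,-0.13,-0.97],"twist":[0,0,0]}
  ]
}}

```text
t: 12.3
position: [0.4648, -0.2704, 0.1802]
eef_rot: [0.001, 0.976, -0.002, 0.219]
ft_force: [1.5, -0.7, 0.8]
opening: 0.005
gripper_force: 0.0
```

Call:
{"api": "play_rows", "payload": {
  "steps": [
    {"offset":[0,0,0],"twist":[0,0.2,0]},
    {"offset":[0,0,0],"twist":[0,0.4,0]},
    {"offset":[0,0,0],"twist":[0,0.6,0]},
    {"offset":[0,0,0],"twist":[0,0.83,0]},
    {"offset":[0,0,0],"twist":[0,0.83,0]}
  ]
}}

```text
t: 12.72
position: [0.4652, -0.265, 0.1715]
eef_rot: [-0.002, 1.0, -0.001, -0.005]
ft_force: [-0.4, 0.7, -0.6]
opening: 0.007
gripper_force: 0.0
```

Call:
{"api": "play_rows", "payload": {
  "steps": [
    {"offset":[0,0,0],"twist":[0,0,0.2]},
    {"offset":[0,0,0],"twist":[0,0,0.4]},
    {"offset":[0,0,0],"twist":[0,0,0.6]},
    {"offset":[0,0,0],"twist":[0,0,0.8]},
    {"offset":[0,0,0],"twist":[0,0,1]}
  ]
}}

```text
t: 13.13
position: [0.4622, -0.267, 0.1724]
eef_rot: [0.262, 0.965, -0.0, 0.0]
ft_force: [-0.1, 0.0, 0.3]
opening: 0.0
gripper_force: 0.0
```

Call:
{"api": "play_rows", "payload": {
  "steps": [
    {"offset":[0,0,0],"twist":[0,0,0.2]},
    {"offset":[0,0,0],"twist":[0,0,0.4]},
    {"offset":[0,0,0],"twist":[0,0,0.6]},
    {"offset":[0,0,0],"twist":[0,0,0.8]},
    {"offset":[0,0,0],"twist":[0,0,1]}
  ]
}}

```text
t: 13.55
position: [0.4622, -0.267, 0.1725]
eef_rot: [0.503, 0.865, -0.0, 0.0]
ft_force: [0.6, 0.9, 0.1]
opening: 0.008
gripper_force: 0.0
```

Call:
{"api": "play_rows", "payload": {
  "steps": [
    {"offset":[0,0,0],"twist":[0,0,0.2]},
    {"offset":[0,0,0],"twist":[0,0,0.4]},
    {"offset":[0,0,0],"twist":[0,0,0.6]},
    {"offset":[0,0,0],"twist":[0,0,0.8]},
    {"offset":[0,0,0],"twist":[0,0,1]}
  ]
}}

```text
t: 13.97
position: [0.4622, -0.267, 0.1726]
eef_rot: [0.709, 0.705, -0.0, 0.0]
ft_force: [0.1, 0.1, 0.2]
opening: 0.005
gripper_force: 0.0
```

Call:
{"api": "play_rows", "payload": {
  "steps": [
    {"offset":[0,0,0],"twist":[0,0,0.2]},
    {"offset":[0,0,0],"twist":[0,0,0.4]},
    {"offset":[0,0,0],"twist":[0,0,0.6]},
    {"offset":[0,0,0],"twist":[0,0,0.8]},
    {"offset":[0,0,0],"twist":[0,0,1]}
  ]
}}

```text
t: 14.38
position: [0.4622, -0.267, 0.1726]
eef_rot: [0.868, 0.497, -0.0, 0.0]
ft_force: [-0.5, 0.8, 0.4]
opening: 0.003
gripper_force: 0.0
```

Call:
{"api": "play_rows", "payload": {
  "steps": [
    {"offset":[0,0,0],"twist":[0,0,0.2]},
    {"offset":[0,0,0],"twist":[0,0,0.4]},
    {"offset":[0,0,0],"twist":[0,0,0.6]},
    {"offset":[0,0,0],"twist":[0,0,0.8]},
    {"offset":[0,0,0],"twist":[0,0,1]}
  ]
}}

```text
t: 14.8
position: [0.4622, -0.267, 0.1726]
eef_rot: [0.967, 0.256, 0.0, 0.0]
ft_force: [-0.5, 0.5, 0.3]
opening: 0.005
gripper_force: 0.0
```

Call:
{"api": "play_rows", "payload": {
  "steps": [
    {"offset":[0,0,0],"twist":[0,0,0.2]},
    {"offset":[0,0,0],"twist":[0,0,0.4]},
    {"offset":[0,0,0],"twist":[0,0,0.53]},
    {"offset":[0,0,0],"twist":[0,0,0.53]}
  ]
}}

```text
t: 15.13
position: [0.4622, -0.2669, 0.1726]
eef_rot: [0.993, 0.121, 0.0, 0.0]
ft_force: [0.0, -0.7, -0.0]
opening: 0.001
gripper_force: 0.0
```

Run:
```python
from h import *
off([.46,-.266,.171])
```

```text
t 15.1333 pos [ 0.4622 -0.2669  0.1726] q [-0.29  0.22  0.83  1.83 -0.18  1.17 -0.73] xaxis [ 0.971  0.24  -0.   ] zaxis [ 0.    -0.001 -1.   ] open 0.001
offset [-0.019 -0.014  0.016]
```

Call:
{"api": "play_rows", "payload": {
  "steps": [
    {"offset":[0,0,0],"twist":[0,0.2,0]},
    {"offset":[0,0,0],"twist":[0,0.4,0]},
    {"offset":[0,0,0],"twist":[0,0.6,0]},
    {"offset":[0,0,0],"twist":[0,0.83,0]},
    {"offset":[0,0,0],"twist":[0,0.83,0]},
    {"offset":[0,0,0],"twist":[0,0.83,0]}
  ]
}}

```text
t: 15.63
position: [0.4608, -0.2674, 0.1725]
eef_rot: [0.969, 0.119, 0.214, -0.027]
ft_force: [0.5, -0.1, 1.3]
opening: 0.007
gripper_force: 0.0
```

Run:
```python
from h import *
R=off([.4731,-.2511,.068])
print("tube dir",(R.T@np.array([.971,.2385,0])).round(3))
```

```text
t 15.6333 pos [ 0.4608 -0.2674  0.1725] q [-0.21 -0.03  0.86  2.08 -0.42  0.85 -0.43] xaxis [0.88  0.22  0.421] zaxis [ 0.409  0.102 -0.907] open 0.007
offset [-0.297 -0.128  1.014]
tube dir [0.907 0.004 0.421]
```

Call:
{"api": "play_rows", "payload": {
  "steps": [
    {"offset":[-0.1,-0.04,0.33],"twist":[0,0,0]},
    {"offset":[-0.2,-0.08,0.66],"twist":[0,0,0]},
    {"offset":[-0.3,-0.13,1.0],"twist":[0,0,0]},
    {"offset":[-0.3,-0.13,1.0],"twist":[0,0,0]},
    {"offset":[-0.3,-0.13,1.0],"twist":[0,0,0]}
  ]
}}

```text
t: 16.05
position: [0.4727, -0.2501, 0.0679]
eef_rot: [0.97, 0.121, 0.211, -0.027]
ft_force: [0.2, -0.9, -0.1]
opening: 0.005
gripper_force: 0.0
```

Call:
{"api": "play_rows", "payload": {
  "steps": [
    {"offset":[0.07,0,0.03],"twist":[0,0,0]},
    {"offset":[0.14,0,0.065],"twist":[0,0,0]},
    {"offset":[0.21,0,0.097],"twist":[0,0,0]},
    {"offset":[0.28,0,0.13],"twist":[0,0,0]},
    {"offset":[0.35,0,0.162],"twist":[0,0,0]},
    {"offset":[0.42,0,0.195],"twist":[0,0,0]},
    {"offset":[0.45,0,0.21],"twist":[0,0,0]},
    {"offset":[0.45,0,0.21],"twist":[0,0,0]}
  ]
}}

```text
t: 16.72
position: [0.5222, -0.2381, 0.0691]
eef_rot: [0.969, 0.12, 0.214, -0.026]
ft_force: [-0.0, 0.7, 0.6]
opening: 0.004
gripper_force: 0.1
```

Run:
```python
from h import *
p=arm.get_image("top"); save(p,"t4.png")
f=cv2.imread("pics/t4.png")[80:230,340:500]; cv2.imwrite("pics/t4c.png",cv2.resize(f,(640,600),interpolation=3))
off([.4731,-.2511,.068])
for n in("top","side"):
  p=arm.get_image(n)
  for q in("band_centre","housing","key_wing"): print(q,[(np.round(r["point"],3).tolist(),round(r["conf"],2)) for r in arm.place_of(p,q)])
```

```text
t 16.7667 pos [ 0.5216 -0.238   0.0689] q [-0.19  0.29  0.79  2.1  -0.85  0.7  -0.14] xaxis [0.88  0.221 0.421] zaxis [ 0.408  0.103 -0.907] open 0.003
offset [-0.46   0.008 -0.203]
band_centre [([0.54, -0.184, 0.051], 0.8)]
housing [([0.545, -0.221, 0.051], 0.53)]
key_wing [([0.547, -0.222, 0.109], 0.55)]
band_centre [([0.65, 0.172, -0.002], 0.17)]
housing [([0.544, -0.225, 0.051], 0.35)]
key_wing []
```

View pics/t4c.png

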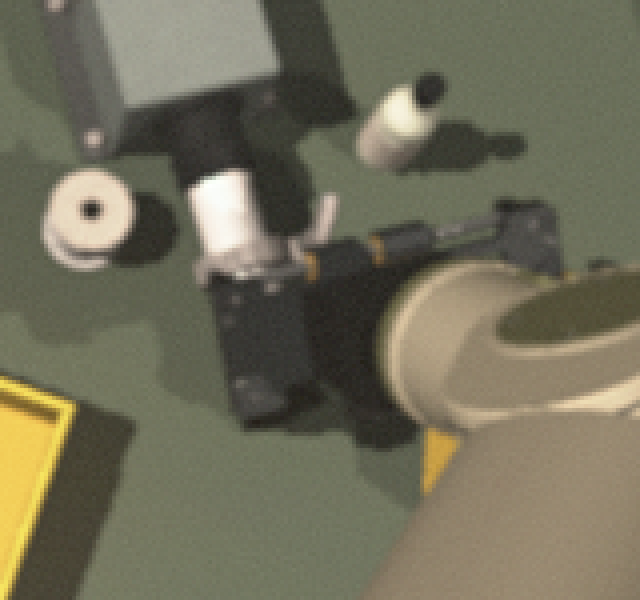

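The push works: the band ring sits ahead of the fingers near crop (240,250), the wing at (325,215) keeps its angle, and the spool and bottle are clear. I'll carry on with the push.

Call:
{"api": "play_rows", "payload": {
  "steps": [
    {"offset":[0.07,0,0.03],"twist":[0,0,0]},
    {"offset":[0.14,0,0.065],"twist":[0,0,0]},
    {"offset":[0.21,0,0.097],"twist":[0,0,0]},
    {"offset":[0.28,0,0.13],"twist":[0,0,0]},
    {"offset":[0.35,0,0.162],"twist":[0,0,0]},
    {"offset":[0.42,0,0.195],"twist":[0,0,0]},
    {"offset":[0.49,0,0.227],"twist":[0,0,0]},
    {"offset":[0.56,0,0.26],"twist":[0,0,0]},
    {"offset":[0.63,0,0.292],"twist":[0,0,0]},
    {"offset":[0.68,0,0.315],"twist":[0,0,0]}
  ]
}}

```text
t: 18.0
position: [0.5949, -0.2201, 0.0691]
eef_rot: [0.969, 0.12, 0.214, -0.026]
ft_force: [-3.1, -3.7, -1.0]
opening: 0.01
gripper_force: 2.0
```

Call:
{"api": "play_rows", "payload": {
  "steps": [
    {"offset":[0.02,0,0.009],"twist":[0,0,0]},
    {"offset":[0.04,0,0.018],"twist":[0,0,0]},
    {"offset":[0.06,0,0.028],"twist":[0,0,0]},
    {"offset":[0.06,0,0.028],"twist":[0,0,0]}
  ]
}}

```text
t: 18.33
position: [0.6006, -0.2187, 0.0691]
eef_rot: [0.969, 0.119, 0.214, -0.026]
ft_force: [-1.9, -1.3, -0.1]
opening: 0.012
gripper_force: 1.2
```

Run:
```python
from h import *
R=off([.4731,-.2511,.068]); o=arm.get_obs(); d=o["position"][:2]-[.635,-.164]
print("TCP out",d@[.971,.2385],d@[-.2385,.971],o["ft_force"])
for n in("top","side"):
  p=arm.get_image(n)
  for q in("band_centre","housing","key_wing","shoulder","flux_centre"): print(q,[(np.round(r["point"],3).tolist(),round(r["conf"],2)) for r in arm.place_of(p,q)][:1])
```

```text
t 18.3333 pos [ 0.6006 -0.2187  0.0691] q [-0.22  0.42  0.75  1.95 -0.9   0.72 -0.24] xaxis [0.88  0.22  0.421] zaxis [ 0.409  0.102 -0.907] open 0.012
offset [-1.198  0.005 -0.544]
TCP out -0.04640671896682946 -0.04490184142990086 [-1.85948493 -1.26040989 -0.08727884]
band_centre [([0.618, -0.168, 0.055], 0.54)]
housing [([0.62, -0.2, 0.055], 0.49)]
key_wing [([0.622, -0.2, 0.109], 0.45)]
shoulder [([0.632, -0.161, 0.056], 0.83)]
flux_centre [([0.633, -0.286, 0.053], 0.44)]
band_centre []
housing []
key_wing []
shoulder [([0.623, -0.158, 0.057], 0.6)]
flux_centre [([0.627, -0.29, 0.054], 0.6)]
```

Call:
{"api": "play_rows", "payload": {
  "steps": [
    {"offset":[0.02,0,0.009],"twist":[0,0,0]},
    {"offset":[0.04,0,0.018],"twist":[0,0,0]},
    {"offset":[0.04,0,0.018],"twist":[0,0,0]}
  ]
}}

```text
t: 19.18
position: [0.6049, -0.2177, 0.0691]
eef_rot: [0.969, 0.12, 0.214, -0.026]
ft_force: [-2.5, -1.5, -0.8]
opening: 0.007
gripper_force: 1.4
```

Call:
{"api": "play_rows", "payload": {
  "steps": [
    {"offset":[0.02,0,0.009],"twist":[0,0,0]},
    {"offset":[0.02,0,0.009],"twist":[0,0,0]},
    {"offset":[0.02,0,0.009],"twist":[0,0,0]}
  ]
}}

```text
t: 19.43
position: [0.6069, -0.2172, 0.0691]
eef_rot: [0.969, 0.119, 0.214, -0.026]
ft_force: [-2.9, -0.3, -0.7]
opening: 0.007
gripper_force: 1.1
```

Call:
{"api": "play_rows", "payload": {
  "steps": [
    {"offset":[0.02,0,0.009],"twist":[0,0,0]},
    {"offset":[0.02,0,0.009],"twist":[0,0,0]},
    {"offset":[0.02,0,0.009],"twist":[0,0,0]}
  ]
}}

```text
t: 19.68
position: [0.6079, -0.2171, 0.0688]
eef_rot: [0.969, 0.119, 0.213, -0.027]
ft_force: [-8.3, -2.7, 3.0]
opening: 0.003
gripper_force: 4.5
```

Call:
{"api": "play_rows", "payload": {
  "steps": [
    {"offset":[0.015,0,0.007],"twist":[0,0,0]},
    {"offset":[0.015,0,0.007],"twist":[0,0,0]},
    {"offset":[0.015,0,0.007],"twist":[0,0,0]}
  ]
}}

```text
t: 19.93
position: [0.6084, -0.2171, 0.0685]
eef_rot: [0.97, 0.119, 0.213, -0.027]
ft_force: [-15.8, -0.9, 6.8]
opening: 0.005
gripper_force: 7.9
```

Call:
{"api": "play_rows", "payload": {
  "steps": [
    {"offset":[-0.1,0,-0.046],"twist":[0,0,0]},
    {"offset":[-0.36,0,-0.17],"twist":[0,0,0]},
    {"offset":[-0.54,0,-0.25],"twist":[0,0,0]},
    {"offset":[-0.42,0,-0.5],"twist":[0,0,0]},
    {"offset":[-0.3,0,-0.77],"twist":[0,0,0]},
    {"offset":[-0.22,0,-0.98],"twist":[0,0,0]}
  ]
}}

```text
t: 20.43
position: [0.5515, -0.2315, 0.151]
eef_rot: [0.969, 0.119, 0.215, -0.026]
ft_force: [1.0, -0.8, 0.9]
opening: 0.002
gripper_force: 0.0
```

Call:
{"api": "play_rows", "payload": {
  "steps": [
    {"offset":[0.12,0,-0.27],"twist":[0,-0.2,0]},
    {"offset":[0.24,0,-0.54],"twist":[0,-0.4,0]},
    {"offset":[0.24,0,-0.54],"twist":[0,-0.6,0]},
    {"offset":[0.24,0,-0.54],"twist":[0,-0.83,0]},
    {"offset":[0.24,0,-0.54],"twist":[0,-0.83,0]}
  ]
}}

```text
t: 20.85
position: [0.5539, -0.227, 0.2065]
eef_rot: [0.992, 0.127, -0.004, 0.001]
ft_force: [0.7, 1.7, -1.3]
opening: 0.01
gripper_force: 0.0
```

Call:
{"api": "play_rows", "payload": {
  "steps": [
    {"offset":[-0.3,0,0],"twist":[0,0,-0.2]},
    {"offset":[-0.6,0,0],"twist":[0,0,-0.4]},
    {"offset":[-0.9,0,0],"twist":[0,0,-0.6]},
    {"offset":[-0.9,0,0],"twist":[0,0,-0.8]},
    {"offset":[-0.9,0,0],"twist":[0,0,-1]}
  ],
  "grip": 0.4
}}

```text
t: 21.27
position: [0.4618, -0.2535, 0.2083]
eef_rot: [0.926, 0.377, 0.002, -0.001]
ft_force: [0.7, 0.4, 0.3]
opening: 0.297
gripper_force: 0.0
```

```bash
cat > wing.py <<'E'
from h import *
def wing(pics,c=None,z0=.1,z1=.13):
  for p in pics:
    r=arm.place_of(p,"key_wing"); print("net",[(np.round(x["point"],3).tolist(),round(x["conf"],2)) for x in r][:2])
    v,u=np.mgrid[60:330,250:520]; X,d=world(p,np.c_[u.ravel(),v.ravel()]); X=X[d>0]
    S=X[(np.hypot(X[:,0]-c[0],X[:,1]-c[1])<.024)&(X[:,2]>z0)&(X[:,2]<z1)]
    if len(S)<5: print("few"); continue
    m=S[:,:2].mean(0); w,V=np.linalg.eigh(np.cov((S[:,:2]-m).T)); 
    print(len(S),m.round(4),"yaw",np.degrees(np.arctan2(V[1,1],V[0,1])).round(1),"sd",np.sqrt(w).round(4))
E
python3 - <<'E'
from wing import *
off([.632-.0,-.203,.17])
P=[arm.get_image(n) for n in("top","side")]
wing(P,(.629,-.203))
for p in P:
  for q in("band_centre","housing","shoulder"): print(q,[(np.round(r["point"],3).tolist(),round(r["conf"],2)) for r in arm.place_of(p,q)][:1])
save(P[0],"t5.png");save(P[1],"s5.png")
f=np.hstack([cv2.resize(cv2.imread("pics/t5.png")[80:190,340:460],(400,367),interpolation=3),cv2.resize(cv2.imread("pics/s5.png")[180:290,360:480],(400,367),interpolation=3)])
cv2.imwrite("pics/c5.png",f)
E
```

```text
t 21.2667 pos [ 0.4618 -0.2535  0.2083] q [-0.41  0.17  0.93  1.8  -0.15  1.24 -0.24] xaxis [0.716 0.698 0.004] zaxis [ 0.003  0.003 -1.   ] open 0.297
offset [1.57  0.826 0.39 ]
net [([0.628, -0.203, 0.108], 0.61)]
63 [ 0.6282 -0.1993] yaw 165.5 sd [0.0025 0.0093]
net [([0.63, -0.2, 0.104], 0.68)]
89 [ 0.6273 -0.2038] yaw 165.8 sd [0.0024 0.0088]
band_centre [([0.624, -0.164, 0.051], 0.75)]
housing [([0.628, -0.198, 0.053], 0.72)]
shoulder [([0.633, -0.165, 0.051], 0.86)]
band_centre [([0.624, -0.167, 0.053], 0.71)]
housing [([0.469, 0.392, 0.021], 0.7)]
shoulder [([0.626, -0.16, 0.052], 0.82)]
```

View pics/c5.png

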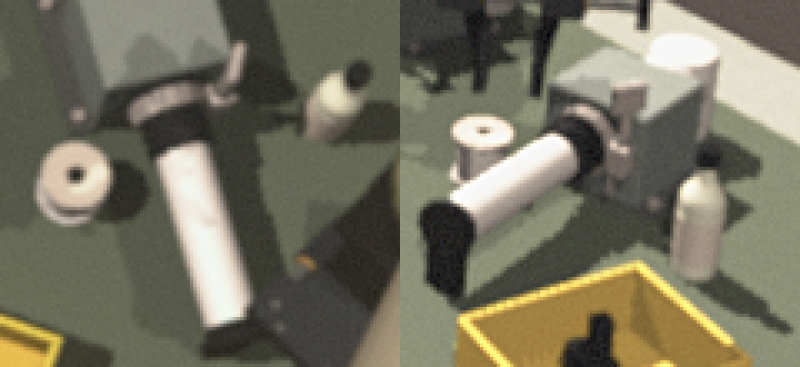

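The band lies against the black shoulder, at top crop (170,105) and side crop (600,130). The wing's angle is unchanged at about 165°, and the spool and bottle have not moved. Next I'll turn the tool to the wing's angle.

Call:
{"api": "play_rows", "payload": {
  "steps": [
    {"offset":[0,0,0],"twist":[0,0,-0.2]},
    {"offset":[0,0,0],"twist":[0,0,-0.4]},
    {"offset":[0,0,0],"twist":[0,0,-0.6]},
    {"offset":[0,0,0],"twist":[0,0,-0.8]},
    {"offset":[0,0,0],"twist":[0,0,-1]}
  ],
  "grip": 0.35
}}

```text
t: 22.18
position: [0.4629, -0.2532, 0.2078]
eef_rot: [0.797, 0.604, -0.0, -0.0]
ft_force: [-0.9, 0.1, 0.3]
opening: 0.348
gripper_force: 0.0
```

Call:
{"api": "play_rows", "payload": {
  "steps": [
    {"offset":[0,0,0],"twist":[0,0,-0.2]},
    {"offset":[0,0,0],"twist":[0,0,-0.4]},
    {"offset":[0,0,0],"twist":[0,0,-0.6]},
    {"offset":[0,0,0],"twist":[0,0,-0.8]},
    {"offset":[0,0,0],"twist":[0,0,-1]}
  ]
}}

```text
t: 22.6
position: [0.4629, -0.2533, 0.2078]
eef_rot: [0.614, 0.79, -0.0, -0.0]
ft_force: [-0.4, -0.2, -0.6]
opening: 0.349
gripper_force: 0.0
```

Call:
{"api": "play_rows", "payload": {
  "steps": [
    {"offset":[0,0,0],"twist":[0,0,-0.2]},
    {"offset":[0,0,0],"twist":[0,0,-0.4]},
    {"offset":[0,0,0],"twist":[0,0,-0.6]},
    {"offset":[0,0,0],"twist":[0,0,-0.8]},
    {"offset":[0,0,0],"twist":[0,0,-1]}
  ]
}}

```text
t: 23.02
position: [0.4629, -0.2533, 0.2078]
eef_rot: [0.388, 0.922, -0.0, -0.0]
ft_force: [1.0, 0.6, 0.2]
opening: 0.35
gripper_force: 0.0
```

Call:
{"api": "play_rows", "payload": {
  "steps": [
    {"offset":[0,0,0],"twist":[0,0,-0.2]},
    {"offset":[0,0,0],"twist":[0,0,-0.4]},
    {"offset":[0,0,0],"twist":[0,0,-0.6]},
    {"offset":[0,0,0],"twist":[0,0,-0.8]},
    {"offset":[0,0,0],"twist":[0,0,-1]},
    {"offset":[0,0,0],"twist":[0,0,-1]}
  ]
}}

```text
t: 23.52
position: [0.4629, -0.2533, 0.2078]
eef_rot: [0.137, 0.991, -0.0, -0.0]
ft_force: [0.5, -1.5, 0.5]
opening: 0.348
gripper_force: 0.0
```

Run:
```python
from h import *
R=off([.628,-.202,.208]); print("yaw",np.degrees(np.arctan2(R[1,0],R[0,0])))
```

```text
t 23.5167 pos [ 0.4629 -0.2533  0.2078] q [-0.21  0.15  0.69  1.79 -0.1   1.24  1.8 ] xaxis [-0.963  0.271  0.   ] zaxis [-0. -0. -1.] open 0.348
offset [-1.45   0.941 -0.002]
yaw 164.29410278054098
```

Call:
{"api": "play_rows", "payload": {
  "steps": [
    {"offset":[-0.24,0.15,0],"twist":[0,0,0]},
    {"offset":[-0.5,0.3,0],"twist":[0,0,0]},
    {"offset":[-0.75,0.45,0],"twist":[0,0,0]},
    {"offset":[-0.95,0.6,0],"twist":[0,0,-0.03]}
  ]
}}

```text
t: 23.85
position: [0.5725, -0.2209, 0.2075]
eef_rot: [0.133, 0.991, 0.0, -0.0]
ft_force: [0.7, -0.9, -0.4]
opening: 0.348
gripper_force: 0.0
```

Call:
{"api": "play_rows", "payload": {
  "steps": [
    {"offset":[-0.25,0.17,0],"twist":[0,0,0]},
    {"offset":[-0.5,0.34,0],"twist":[0,0,0]},
    {"offset":[-0.5,0.34,0],"twist":[0,0,0]},
    {"offset":[-0.5,0.34,0],"twist":[0,0,0]}
  ]
}}

```text
t: 24.18
position: [0.6289, -0.2005, 0.2067]
eef_rot: [0.132, 0.991, -0.0, -0.001]
ft_force: [-0.7, -0.1, -0.9]
opening: 0.348
gripper_force: 0.0
```

Run:
```python
from h import *
R=off([.628,-.202,.112]); print("yaw",np.degrees(np.arctan2(R[1,0],R[0,0])))
```

```text
t 24.1833 pos [ 0.6289 -0.2005  0.2067] q [-0.2   0.48  0.62  1.43 -0.28  1.32  1.74] xaxis [-0.965  0.261  0.001] zaxis [-0.002 -0.    -1.   ] open 0.348
offset [ 0.003 -0.016  0.947]
yaw 164.87977366130932
```

Now I'll descend onto the wing, straddling it, and grip.

Call:
{"api": "play_rows", "payload": {
  "steps": [
    {"offset":[0,-0.02,0.25],"twist":[0,0,0]},
    {"offset":[0,-0.02,0.5],"twist":[0,0,0]},
    {"offset":[0,-0.02,0.7],"twist":[0,0,0]},
    {"offset":[0,-0.02,0.85],"twist":[0,0,0]},
    {"offset":[0,-0.02,0.94],"twist":[0,0,0]},
    {"offset":[0,-0.02,0.94],"twist":[0,0,0]}
  ]
}}

```text
t: 24.68
position: [0.6257, -0.204, 0.1122]
eef_rot: [0.132, 0.991, 0.0, -0.002]
ft_force: [-1.2, 0.1, 0.1]
opening: 0.346
gripper_force: 0.0
```

Call:
{"api": "play_rows", "payload": {
  "steps": [
    {"offset":[0,0,0],"twist":[0,0,0]},
    {"offset":[0,0,0],"twist":[0,0,0]},
    {"offset":[0,0,0],"twist":[0,0,0]},
    {"offset":[0,0,0],"twist":[0,0,0]},
    {"offset":[0,0,0],"twist":[0,0,0]},
    {"offset":[0,0,0],"twist":[0,0,0]},
    {"offset":[0,0,0],"twist":[0,0,0]},
    {"offset":[0,0,0],"twist":[0,0,0]}
  ],
  "grip": 0,
  "force": 20
}}

```text
t: 25.35
position: [0.6283, -0.2019, 0.115]
eef_rot: [0.13, 0.991, 0.001, 0.001]
ft_force: [0.0, 5.2, 4.8]
opening: 0.092
gripper_force: 20.0
```

Call:
{"api": "play_rows", "payload": {
  "steps": [
    {"offset":[0,0,0],"twist":[0,0,0.15]},
    {"offset":[0,0,0],"twist":[0,0,0.3]},
    {"offset":[0,0,0],"twist":[0,0,0.45]},
    {"offset":[0,0,0],"twist":[0,0,0.6]},
    {"offset":[0,0,0],"twist":[0,0,0.8]},
    {"offset":[0,0,0],"twist":[0,0,1]},
    {"offset":[0,0,0],"twist":[0,0,1]}
  ]
}}

```text
t: 25.93
position: [0.6287, -0.2011, 0.1149]
eef_rot: [0.385, 0.923, 0.002, 0.0]
ft_force: [-0.0, 8.4, 4.7]
opening: 0.09
gripper_force: 20.0
```

Run:
```python
from h import *
R=off([.628,-.202,.112]); print("yaw",np.degrees(np.arctan2(R[1,0],R[0,0]))); o=arm.get_obs(); print(o["ft_force"],o["wrist_torque"])
```

```text
t 25.9333 pos [ 0.6287 -0.2011  0.1149] q [-0.26  0.58  0.7   1.54 -0.4   1.17  1.3 ] xaxis [-0.703  0.711  0.001] zaxis [ 0.002  0.003 -1.   ] open 0.09
offset [-0.001 -0.012  0.029]
yaw 134.69835466341934
[-0.01950305  8.445829    4.73520602] [ 1.82337941 -0.16310195 -0.05719703]
```

Call:
{"api": "play_rows", "payload": {
  "steps": [
    {"offset":[0.01,0.01,0],"twist":[0,0,0.15]},
    {"offset":[0.01,0.01,0],"twist":[0,0,0.3]},
    {"offset":[0.01,0.01,0],"twist":[0,0,0.5]},
    {"offset":[0.01,0.01,0],"twist":[0,0,0.7]},
    {"offset":[0.01,0.01,0],"twist":[0,0,0.9]},
    {"offset":[0.01,0.01,0],"twist":[0,0,1]},
    {"offset":[0.01,0.01,0],"twist":[0,0,1]}
  ]
}}

```text
t: 26.52
position: [0.6289, -0.2006, 0.115]
eef_rot: [0.61, 0.793, 0.001, 0.001]
ft_force: [1.7, 5.2, 4.6]
opening: 0.094
gripper_force: 20.0
```

Call:
{"api": "play_rows", "payload": {
  "steps": [
    {"offset":[0,0,0],"twist":[0,0,0.15]},
    {"offset":[0,0,0],"twist":[0,0,0.3]},
    {"offset":[0,0,0],"twist":[0,0,0.5]},
    {"offset":[0,0,0],"twist":[0,0,0.7]},
    {"offset":[0,0,0],"twist":[0,0,0.9]},
    {"offset":[0,0,0],"twist":[0,0,1]},
    {"offset":[0,0,0],"twist":[0,0,1]}
  ]
}}

```text
t: 27.1
position: [0.6288, -0.2008, 0.115]
eef_rot: [0.794, 0.608, 0.001, 0.0]
ft_force: [1.7, 4.9, 5.1]
opening: 0.092
gripper_force: 20.0
```

Run:
```python
from h import *
R=off([.628,-.202,.112]); print("yaw",np.degrees(np.arctan2(R[1,0],R[0,0]))); o=arm.get_obs(); print(o["ft_force"],o["wrist_torque"])
```

```text
t 27.1 pos [ 0.6288 -0.2008  0.115 ] q [-0.39  0.66  0.92  1.54 -0.55  1.21  0.36] xaxis [0.26  0.966 0.002] zaxis [ 0.003  0.001 -1.   ] open 0.092
offset [-0.014 -0.005  0.03 ]
yaw 74.91747986999492
[1.73287451 4.9455645  5.10670358] [ 1.14455576 -0.38278405 -0.08208286]
```

Call:
{"api": "play_rows", "payload": {
  "steps": [
    {"offset":[0,0,0],"twist":[0,0,0.15]},
    {"offset":[0,0,0],"twist":[0,0,0.3]},
    {"offset":[0,0,0],"twist":[0,0,0.5]},
    {"offset":[0,0,0],"twist":[0,0,0.7]},
    {"offset":[0,0,0],"twist":[0,0,0.9]},
    {"offset":[0,0,0],"twist":[0,0,1]},
    {"offset":[0,0,0],"twist":[0,0,1]}
  ]
}}

```text
t: 27.68
position: [0.6288, -0.2015, 0.115]
eef_rot: [0.924, 0.382, 0.001, 0.0]
ft_force: [3.2, 3.5, 4.9]
opening: 0.092
gripper_force: 20.0
```

Call:
{"api": "play_rows", "payload": {
  "steps": [
    {"offset":[0,0,0],"twist":[0,0,0.15]},
    {"offset":[0,0,0],"twist":[0,0,0.3]},
    {"offset":[0,0,0],"twist":[0,0,0.45]},
    {"offset":[0,0,0],"twist":[0,0,0.55]},
    {"offset":[0,0,0],"twist":[0,0,0.55]}
  ]
}}

```text
t: 28.1
position: [0.6286, -0.202, 0.115]
eef_rot: [0.969, 0.246, 0.001, 0.0]
ft_force: [3.1, 2.3, 6.0]
opening: 0.089
gripper_force: 20.0
```

```bash
cat > tq.py <<'E'
from h import *
R=off([.628,-.202,.112]); print("yaw",np.degrees(np.arctan2(R[1,0],R[0,0]))); o=arm.get_obs(); print(o["ft_force"],o["wrist_torque"])
E
python3 tq.py
```

```text
t 28.1 pos [ 0.6286 -0.202   0.115 ] q [-0.47  0.76  1.09  1.55 -0.69  1.26 -0.36] xaxis [0.879 0.476 0.002] zaxis [ 0.003 -0.    -1.   ] open 0.089
offset [-0.006 -0.003  0.03 ]
yaw 28.427096183879247
[3.13501164 2.32572036 6.04942073] [ 0.46769602 -0.49760322 -0.05022516]
```

Call:
{"api": "play_rows", "payload": {
  "steps": [
    {"offset":[0,0,0],"twist":[0,0,0.1]},
    {"offset":[0,0,0],"twist":[0,0,0.17]},
    {"offset":[0,0,0],"twist":[0,0,0.17]}
  ]
}}

```text
t: 28.35
position: [0.6285, -0.2022, 0.115]
eef_rot: [0.979, 0.203, 0.001, 0.0]
ft_force: [3.0, 0.9, 6.0]
opening: 0.088
gripper_force: 20.0
```

```bash
python3 tq.py
```

```text
t 28.35 pos [ 0.6285 -0.2022  0.115 ] q [-0.48  0.77  1.1   1.55 -0.71  1.27 -0.44] xaxis [0.918 0.397 0.002] zaxis [ 0.003 -0.    -1.   ] open 0.088
offset [-0.004 -0.004  0.03 ]
yaw 23.395122171365802
[3.00003206 0.89288801 5.9997092 ] [ 0.38319046 -0.4959259  -0.05486276]
```

Call:
{"api": "play_rows", "payload": {
  "steps": [
    {"offset":[0,0,0],"twist":[0,0,0.06]},
    {"offset":[0,0,0],"twist":[0,0,0.12]},
    {"offset":[0,0,0],"twist":[0,0,0.12]}
  ]
}}

```text
t: 28.6
position: [0.6284, -0.2023, 0.115]
eef_rot: [0.985, 0.172, 0.001, 0.0]
ft_force: [3.7, 1.0, 4.8]
opening: 0.094
gripper_force: 20.0
```

```bash
python3 tq.py
```

```text
t 28.6 pos [ 0.6284 -0.2023  0.115 ] q [-0.49  0.78  1.11  1.55 -0.72  1.27 -0.49] xaxis [0.941 0.339 0.002] zaxis [ 0.002 -0.    -1.   ] open 0.094
offset [-0.003 -0.004  0.03 ]
yaw 19.84041697786277
[3.72786341 0.98781412 4.84350798] [ 0.23853766 -0.5142005   0.3782653 ]
```

Call:
{"api": "play_rows", "payload": {
  "steps": [
    {"offset":[0,0,0],"twist":[0,0,0.04]},
    {"offset":[0,0,0],"twist":[0,0,0.04]},
    {"offset":[0,0,0],"twist":[0,0,0.04]}
  ]
}}

```text
t: 28.85
position: [0.6284, -0.2023, 0.115]
eef_rot: [0.987, 0.163, 0.001, 0.0]
ft_force: [3.4, 1.1, 6.9]
opening: 0.099
gripper_force: 20.0
```

```bash
python3 tq.py
```

```text
t 28.85 pos [ 0.6284 -0.2023  0.115 ] q [-0.49  0.78  1.12  1.55 -0.72  1.27 -0.51] xaxis [0.947 0.321 0.002] zaxis [ 0.002 -0.    -1.   ] open 0.099
offset [-0.003 -0.004  0.03 ]
yaw 18.75182306839931
[3.37824508 1.14701745 6.86097886] [ 0.10884487 -0.53794323  0.43470368]
```

Torque jumped by about 0.45 N·m and the pads are starting to give, so the key is at its stop. Release, rise, and check.

Call:
{"api": "play_rows", "payload": {
  "steps": [
    {"offset":[0,0,0],"twist":[0,0,0]},
    {"offset":[0,0,0],"twist":[0,0,0]},
    {"offset":[0,0,0],"twist":[0,0,0]},
    {"offset":[0,0,0],"twist":[0,0,0]},
    {"offset":[0,0,0],"twist":[0,0,0]}
  ],
  "grip": 0.35
}}

```text
t: 29.27
position: [0.627, -0.2024, 0.1137]
eef_rot: [0.987, 0.161, -0.0, -0.0]
ft_force: [0.0, -0.2, 0.3]
opening: 0.331
gripper_force: 0.0
```

Call:
{"api": "play_rows", "payload": {
  "steps": [
    {"offset":[0,0,-0.2],"twist":[0,0,0]},
    {"offset":[0,0,-0.5],"twist":[0,0,0]},
    {"offset":[0,0,-0.8],"twist":[0,0,0]},
    {"offset":[0,0,-1],"twist":[0,0,0]}
  ]
}}

```text
t: 29.6
position: [0.6274, -0.2029, 0.2165]
eef_rot: [0.987, 0.161, 0.001, 0.001]
ft_force: [-0.0, -1.1, 0.6]
opening: 0.348
gripper_force: 0.0
```

Call:
{"api": "play_rows", "payload": {
  "steps": [
    {"offset":[-0.35,0,0],"twist":[0,0,0]},
    {"offset":[-0.7,0,0],"twist":[0,0,0]},
    {"offset":[-1,0,0],"twist":[0,0,0]}
  ]
}}

```text
t: 29.85
position: [0.5305, -0.2352, 0.2137]
eef_rot: [0.987, 0.161, -0.0, 0.0]
ft_force: [-0.9, -0.7, 1.8]
opening: 0.355
gripper_force: 0.0
```

Call:
{"api": "play_rows", "payload": {
  "steps": [
    {"offset":[-0.35,0,0],"twist":[0,0,0]},
    {"offset":[-0.7,0,0],"twist":[0,0,0]},
    {"offset":[-0.8,0,0],"twist":[0,0,0]},
    {"offset":[-0.8,0,0],"twist":[0,0,0]}
  ]
}}

```text
t: 30.18
position: [0.4538, -0.261, 0.2139]
eef_rot: [0.987, 0.159, 0.001, -0.002]
ft_force: [-0.1, 1.7, -0.1]
opening: 0.349
gripper_force: 0.0
```

Run:
```python
from wing import *
P=[arm.get_image(n) for n in("top","side")]
wing(P,(.6285,-.202))
for p in P:
  for q in("band_centre","housing","shoulder","clip_centre","spool_centre","flux_centre","tin_centre","other_wing"): print(q,[(np.round(r["point"],3).tolist(),round(r["conf"],2)) for r in arm.place_of(p,q)][:1])
save(P[0],"t6.png");save(P[1],"s6.png")
f=np.hstack([cv2.resize(cv2.imread("pics/t6.png")[80:190,340:460],(400,367),interpolation=3),cv2.resize(cv2.imread("pics/s6.png")[180:290,360:480],(400,367),interpolation=3)])
cv2.imwrite("pics/c6.png",f)
```

```text
net [([0.627, -0.204, 0.108], 0.54), ([0.624, -0.198, 0.054], 0.26)]
77 [ 0.6249 -0.2006] yaw -156.3 sd [0.0023 0.0086]
net [([0.629, -0.203, 0.106], 0.49)]
59 [ 0.6216 -0.2061] yaw -160.6 sd [0.0023 0.0094]
band_centre [([0.62, -0.161, 0.053], 0.64)]
housing [([0.625, -0.2, 0.052], 0.72)]
shoulder [([0.631, -0.162, 0.052], 0.76)]
clip_centre [([0.447, -0.211, 0.055], 0.74)]
spool_centre []
flux_centre [([0.632, -0.29, 0.052], 0.76)]
tin_centre [([0.47, 0.387, 0.019], 0.66)]
other_wing [([0.638, 0.136, 0.11], 0.59)]
band_centre [([0.62, -0.168, 0.056], 0.57)]
housing [([0.623, -0.204, 0.051], 0.53)]
shoulder [([0.624, -0.161, 0.055], 0.72)]
clip_centre [([0.632, -0.16, -0.004], 0.7)]
spool_centre [([0.574, -0.099, 0.018], 0.75)]
flux_centre [([0.629, -0.29, 0.054], 0.77)]
tin_centre [([0.468, 0.392, 0.02], 0.94)]
other_wing [([0.641, 0.136, 0.109], 0.5)]
```

View pics/c6.png

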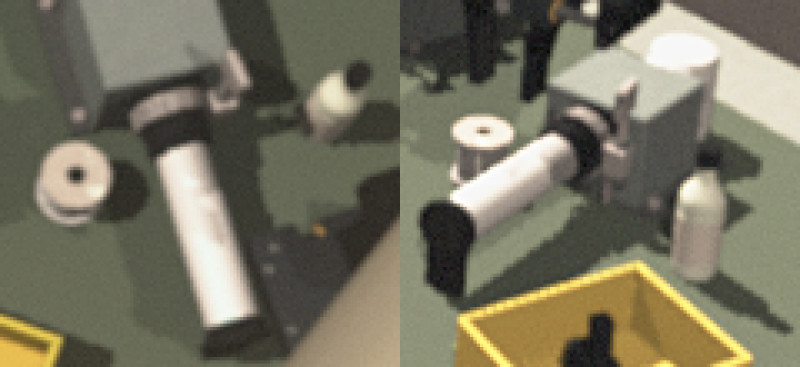

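Run:
```python
from h import *
a={n:cv2.cvtColor(cv2.imread(f"pics/{n}.png"),cv2.COLOR_BGR2GRAY).astype(np.float32) for n in("t5","t6","s5","s6")}
p={"t":arm.get_image("top"),"s":arm.get_image("side")}
t=np.array([.971,.2385,0]);n=np.array([-.2385,.971,0]);O=np.array([.635,-.164,0])
def M(x,y,z): return O+x*t+y*n+np.array([0,0,z])
for k in "ts":
    c=p[k]; g=cv2.cvtColor(c["frame"],cv2.COLOR_RGB2GRAY).astype(np.float32)
    for nm,X in(("ring top",M(-.013,0.005,.083)),("housing",M(-.02,-.04,.058)),("spool ctl",np.array([.574,-.097,.045])),("stub/tube",M(-.05,0,.075))):
        uv=proj(c,X)[0]; px=proj(c,X+.01*t)[0]-uv; u,v=uv.round().astype(int); h=7
        W=a[k+"5"][v-h:v+h+1,u-h:u+h+1]; sh=[]
        for img in(a[k+"6"],g):
            r=cv2.matchTemplate(img[v-h-5:v+h+6,u-h-5:u+h+6],W,cv2.TM_CCOEFF_NORMED); _,m,_,l=cv2.minMaxLoc(r); x,y=l
            s=[x-5.,y-5.]
            if 0<x<10 and 0<y<10:
                for i,(A,B,C) in enumerate(((r[y,x-1],r[y,x],r[y,x+1]),(r[y-1,x],r[y,x],r[y+1,x]))): s[i]+=.5*(A-C)/(A-2*B+C)
            sh.append((np.round(s,2).tolist(),round(m,2)))
        print(k,nm,uv.round(),"px per 10mm",px.round(1),sh)
f=np.vstack([np.hstack([cv2.resize(cv2.imread(f"pics/{n}.png")[s],(390,290),interpolation=3) for n in m]) for m,s in((("t5","t6"),np.s_[92:128,372:420]),(("s5","s6"),np.s_[200:245,400:460]))])
cv2.imwrite("pics/cmp.png",f)
```

```text
t ring top [391. 108.] px per 10mm [-1.1 -3.9] [([1.0399999618530273, 1.159999966621399], 0.97), ([1.1299999952316284, 1.1699999570846558], 0.97)]
t housing [408. 110.] px per 10mm [-1.1 -3.8] [([1.0800000429153442, 1.7799999713897705], 0.87), ([1.0800000429153442, 1.75], 0.88)]
t spool ctl [362. 132.] px per 10mm [-1.1 -3.9] [([0.2199999988079071, 0.2199999988079071], 0.94), ([0.1899999976158142, 0.17000000178813934], 0.96)]
t stub/tube [397. 123.] px per 10mm [-1.2 -3.9] [([-0.8600000143051147, 0.20999999344348907], 0.99), ([-0.8600000143051147, 0.2199999988079071], 0.99)]
s ring top [414. 212.] px per 10mm [ 2.2 -1.3] [([-1.4299999475479126, 0.30000001192092896], 0.94), ([-1.409999966621399, 0.30000001192092896], 0.94)]
s housing [426. 227.] px per 10mm [ 2.1 -1.4] [([-0.8299999833106995, 0.7099999785423279], 0.95), ([-0.8199999928474426, 0.7099999785423279], 0.95)]
s spool ctl [384. 219.] px per 10mm [ 2.2 -1.3] [([0.029999999329447746, -0.05999999865889549], 0.98), ([0.009999999776482582, -0.05999999865889549], 0.98)]
s stub/tube [408. 220.] px per 10mm [ 2.2 -1.4] [([-0.7099999785423279, 0.0], 0.96), ([-0.7200000286102295, 0.009999999776482582], 0.96)]
```

View pics/cmp.png

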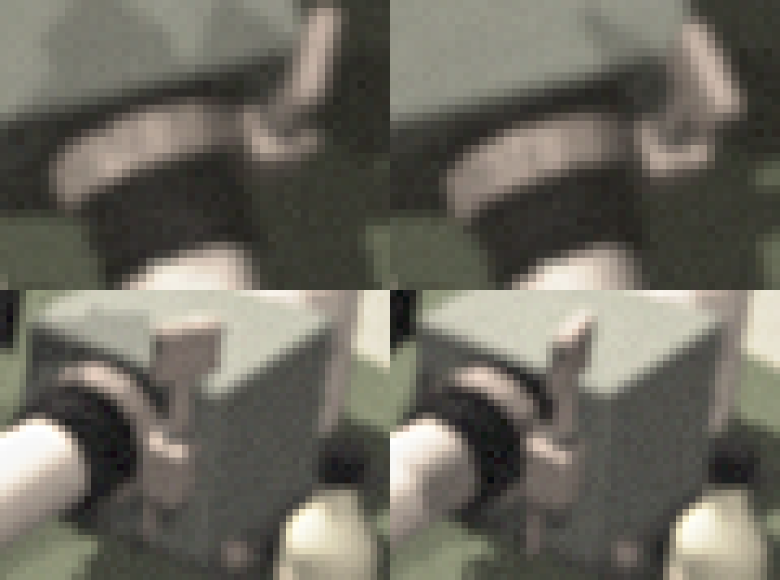

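Compared with before the turn, the ring and housing sit about 3 mm farther from the shoulder (top ring edge 1.2 px lower, side view 1.4 px left). The grasp dragged the band back. To mend it I'll regrip the key, turn it back off, push the band home again while holding it, then retighten with a bias towards the shoulder.

Run:
```python
from h import *
R=off([.626,-.203,.2135]); print("yaw",np.degrees(np.arctan2(R[1,0],R[0,0])))
```

```text
t 31.2833 pos [ 0.4567 -0.2596  0.2139] q [-0.68  0.3   1.31  1.81 -0.3   1.27 -0.53] xaxis [0.948 0.318 0.   ] zaxis [ 0.  0. -1.] open 0.345
offset [1.785 0.002 0.004]
yaw 18.54992251884878
```

Call:
{"api": "play_rows", "payload": {
  "steps": [
    {"offset":[0.3,0,0],"twist":[0,0,0]},
    {"offset":[0.6,0,0],"twist":[0,0,-0.05]},
    {"offset":[0.9,0,0],"twist":[0,0,-0.1]}
  ]
}}

```text
t: 31.53
position: [0.5433, -0.2302, 0.2137]
eef_rot: [0.982, 0.188, 0.0, -0.001]
ft_force: [1.1, 0.3, 1.8]
opening: 0.351
gripper_force: 0.0
```

Call:
{"api": "play_rows", "payload": {
  "steps": [
    {"offset":[0.3,-0.01,0],"twist":[0,0,0]},
    {"offset":[0.6,-0.02,0],"twist":[0,0,0]},
    {"offset":[0.88,-0.04,0],"twist":[0,0,0]},
    {"offset":[0.88,-0.04,0],"twist":[0,0,0]},
    {"offset":[0.88,-0.04,0],"twist":[0,0,0]}
  ]
}}

```text
t: 31.95
position: [0.6234, -0.1938, 0.2131]
eef_rot: [0.982, 0.188, -0.001, 0.0]
ft_force: [-0.8, -1.0, 0.5]
opening: 0.352
gripper_force: 0.0
```

Run:
```python
from h import *
R=off([.626,-.203,.114]); print("yaw",np.degrees(np.arctan2(R[1,0],R[0,0])))
```

```text
t 31.95 pos [ 0.6234 -0.1938  0.2131] q [-0.48  0.61  1.06  1.46 -0.53  1.39 -0.59] xaxis [ 0.929  0.37  -0.001] zaxis [-0.001 -0.001 -1.   ] open 0.352
offset [-0.008  0.095  0.991]
yaw 21.691533583867436
```

Call:
{"api": "play_rows", "payload": {
  "steps": [
    {"offset":[0,0.095,0.2],"twist":[0,0,0]},
    {"offset":[0,0.095,0.5],"twist":[0,0,0]},
    {"offset":[0,0.095,0.75],"twist":[0,0,0]},
    {"offset":[0,0.095,0.98],"twist":[0,0,0]},
    {"offset":[0,0.095,0.98],"twist":[0,0,0]}
  ]
}}

```text
t: 32.37
position: [0.623, -0.2033, 0.1117]
eef_rot: [0.982, 0.186, -0.003, -0.001]
ft_force: [0.0, 0.7, -0.6]
opening: 0.352
gripper_force: 0.0
```

Call:
{"api": "play_rows", "payload": {
  "steps": [
    {"offset":[0,0,0],"twist":[0,0,0]},
    {"offset":[0,0,0],"twist":[0,0,0]},
    {"offset":[0,0,0],"twist":[0,0,0]},
    {"offset":[0,0,0],"twist":[0,0,0]},
    {"offset":[0,0,0],"twist":[0,0,0]},
    {"offset":[0,0,0],"twist":[0,0,0]}
  ],
  "grip": 0,
  "force": 30
}}

```text
t: 32.87
position: [0.6262, -0.2035, 0.1173]
eef_rot: [0.982, 0.187, 0.001, -0.0]
ft_force: [-3.0, 2.6, 7.2]
opening: 0.088
gripper_force: 30.0
```

Call:
{"api": "play_rows", "payload": {
  "steps": [
    {"offset":[0,0,0],"twist":[0,0,-0.2]},
    {"offset":[0,0,0],"twist":[0,0,-0.4]},
    {"offset":[0,0,0],"twist":[0,0,-0.6]},
    {"offset":[0,0,0],"twist":[0,0,-0.8]},
    {"offset":[0,0,0],"twist":[0,0,-1]},
    {"offset":[0,0,0],"twist":[0,0,-1]}
  ]
}}

```text
t: 33.37
position: [0.6264, -0.2037, 0.1174]
eef_rot: [0.899, 0.437, 0.001, 0.0]
ft_force: [-1.3, 1.0, 6.8]
opening: 0.088
gripper_force: 30.0
```

```bash
python3 tq.py
```

```text
t 33.3667 pos [ 0.6264 -0.2037  0.1174] q [-0.37  0.64  0.88  1.54 -0.52  1.2  -0.06] xaxis [0.618 0.787 0.002] zaxis [ 0.002  0.001 -1.   ] open 0.088
offset [0.023 0.002 0.054]
yaw 51.86429322904895
[-1.31896008  0.98417144  6.81822476] [0.20937616 0.54831005 0.03359465]
```

Call:
{"api": "play_rows", "payload": {
  "steps": [
    {"offset":[0,0,0],"twist":[0,0,-0.2]},
    {"offset":[0,0,0],"twist":[0,0,-0.4]},
    {"offset":[0,0,0],"twist":[0,0,-0.6]},
    {"offset":[0,0,0],"twist":[0,0,-0.8]},
    {"offset":[0,0,0],"twist":[0,0,-1]}
  ]
}}

```text
t: 33.78
position: [0.6267, -0.2038, 0.1173]
eef_rot: [0.757, 0.654, 0.001, 0.001]
ft_force: [0.7, 1.3, 6.5]
opening: 0.09
gripper_force: 30.0
```

Call:
{"api": "play_rows", "payload": {
  "steps": [
    {"offset":[0,0,0],"twist":[0,0,-0.2]},
    {"offset":[0,0,0],"twist":[0,0,-0.4]},
    {"offset":[0,0,0],"twist":[0,0,-0.6]},
    {"offset":[0,0,0],"twist":[0,0,-0.8]},
    {"offset":[0,0,0],"twist":[0,0,-1]}
  ]
}}

```text
t: 34.2
position: [0.627, -0.2037, 0.1174]
eef_rot: [0.562, 0.827, 0.001, 0.001]
ft_force: [1.3, 0.9, 4.8]
opening: 0.087
gripper_force: 30.0
```

Call:
{"api": "play_rows", "payload": {
  "steps": [
    {"offset":[0,0,0],"twist":[0,0,-0.2]},
    {"offset":[0,0,0],"twist":[0,0,-0.4]},
    {"offset":[0,0,0],"twist":[0,0,-0.6]},
    {"offset":[0,0,0],"twist":[0,0,-0.8]},
    {"offset":[0,0,0],"twist":[0,0,-1]}
  ]
}}

```text
t: 34.62
position: [0.6273, -0.2035, 0.1174]
eef_rot: [0.328, 0.945, 0.001, 0.002]
ft_force: [2.2, 1.9, 5.0]
opening: 0.092
gripper_force: 30.0
```

Call:
{"api": "play_rows", "payload": {
  "steps": [
    {"offset":[0,0,0],"twist":[0,0,-0.2]},
    {"offset":[0,0,0],"twist":[0,0,-0.4]},
    {"offset":[0,0,0],"twist":[0,0,-0.6]},
    {"offset":[0,0,0],"twist":[0,0,-0.76]},
    {"offset":[0,0,0],"twist":[0,0,-0.76]}
  ]
}}

```text
t: 35.03
position: [0.6273, -0.2032, 0.1173]
eef_rot: [0.135, 0.991, 0.001, 0.002]
ft_force: [3.7, 3.3, 6.1]
opening: 0.089
gripper_force: 30.0
```

```bash
python3 tq.py
python3 - <<'E'
from h import *
R=Ro.from_quat(arm.get_obs()["eef_rot"]).as_matrix(); print("t in tool",(R.T@[.971,.2385,0]).round(3))
E
```

```text
t 35.0333 pos [ 0.6273 -0.2032  0.1173] q [-0.1   0.52  0.47  1.53 -0.25  1.15  1.72] xaxis [-0.963  0.268 -0.003] zaxis [ 0.003  0.001 -1.   ] open 0.089
offset [-0.003  0.014  0.053]
yaw 164.46932735057945
[3.65240147 3.27992582 6.06811538] [ 0.6847596  -0.5757218   0.10311522]
t in tool [-0.872  0.49   0.003]
```

Call:
{"api": "play_rows", "payload": {
  "steps": [
    {"offset":[-0.009,0.005,0],"twist":[0,0,0]},
    {"offset":[-0.018,0.01,0],"twist":[0,0,0]},
    {"offset":[-0.026,0.015,0],"twist":[0,0,0]},
    {"offset":[-0.026,0.015,0],"twist":[0,0,0]}
  ]
}}

```text
t: 35.37
position: [0.6289, -0.203, 0.1172]
eef_rot: [0.139, 0.99, 0.0, 0.0]
ft_force: [-3.1, 3.0, 10.8]
opening: 0.088
gripper_force: 30.0
```

Call:
{"api": "play_rows", "payload": {
  "steps": [
    {"offset":[-0.009,0.005,0],"twist":[0,0,0]},
    {"offset":[-0.009,0.005,0],"twist":[0,0,0]},
    {"offset":[-0.009,0.005,0],"twist":[0,0,0]}
  ]
}}

```text
t: 35.62
position: [0.6299, -0.2027, 0.1172]
eef_rot: [0.139, 0.99, 0.0, 0.0]
ft_force: [-3.9, 2.6, 10.6]
opening: 0.092
gripper_force: 30.0
```

Call:
{"api": "play_rows", "payload": {
  "steps": [
    {"offset":[-0.009,0.005,0],"twist":[0,0,0]},
    {"offset":[-0.009,0.005,0],"twist":[0,0,0]},
    {"offset":[-0.009,0.005,0],"twist":[0,0,0]}
  ]
}}

```text
t: 35.87
position: [0.6308, -0.2025, 0.1172]
eef_rot: [0.139, 0.99, 0.0, 0.0]
ft_force: [-4.0, 3.9, 10.0]
opening: 0.087
gripper_force: 30.0
```

Call:
{"api": "play_rows", "payload": {
  "steps": [
    {"offset":[-0.009,0.005,0],"twist":[0,0,0]},
    {"offset":[-0.009,0.005,0],"twist":[0,0,0]},
    {"offset":[-0.009,0.005,0],"twist":[0,0,0]}
  ]
}}

```text
t: 36.12
position: [0.6316, -0.2024, 0.1172]
eef_rot: [0.139, 0.99, 0.0, -0.0]
ft_force: [-4.5, 2.7, 11.2]
opening: 0.092
gripper_force: 30.0
```

Call:
{"api": "play_rows", "payload": {
  "steps": [
    {"offset":[-0.009,0.005,0],"twist":[0,0,0]},
    {"offset":[-0.009,0.005,0],"twist":[0,0,0]},
    {"offset":[-0.009,0.005,0],"twist":[0,0,0]}
  ]
}}

```text
t: 36.37
position: [0.6318, -0.2024, 0.1171]
eef_rot: [0.139, 0.99, 0.0, -0.001]
ft_force: [-8.4, 2.5, 13.7]
opening: 0.087
gripper_force: 30.0
```

Call:
{"api": "play_rows", "payload": {
  "steps": [
    {"offset":[-0.009,0.005,0],"twist":[0,0,0]},
    {"offset":[-0.009,0.005,0],"twist":[0,0,0]},
    {"offset":[-0.009,0.005,0],"twist":[0,0,0]}
  ]
}}

```text
t: 36.62
position: [0.6322, -0.2024, 0.1171]
eef_rot: [0.139, 0.99, 0.0, -0.001]
ft_force: [-11.1, 3.4, 14.7]
opening: 0.091
gripper_force: 30.0
```

The band stopped at x≈0.632 with 11 N of resistance, so it is home again. I'll retighten while holding that bias, checking the force at each stage.

Call:
{"api": "play_rows", "payload": {
  "steps": [
    {"offset":[0,0,0],"twist":[0,0,0.15]},
    {"offset":[0,0,0],"twist":[0,0,0.3]},
    {"offset":[0,0,0],"twist":[0,0,0.45]},
    {"offset":[0,0,0],"twist":[0,0,0.6]},
    {"offset":[0,0,0],"twist":[0,0,0.8]},
    {"offset":[0,0,0],"twist":[0,0,1]},
    {"offset":[0,0,0],"twist":[0,0,1]}
  ]
}}

```text
t: 37.2
position: [0.632, -0.2028, 0.1171]
eef_rot: [0.394, 0.919, -0.001, -0.001]
ft_force: [-11.5, 2.9, 15.1]
opening: 0.091
gripper_force: 30.0
```

```bash
python3 tq.py
python3 - <<'E'
from h import *
R=Ro.from_quat(arm.get_obs()["eef_rot"]).as_matrix(); print("t in tool",(R.T@[.971,.2385,0]).round(3))
E
```

```text
t 37.2 pos [ 0.632  -0.2028  0.1171] q [-0.17  0.56  0.58  1.51 -0.32  1.17  1.22] xaxis [-0.69   0.724  0.002] zaxis [-0.003  0.    -1.   ] open 0.091
offset [ 0.033 -0.023  0.051]
yaw 133.6040594367889
[-11.52947441   2.9051651   15.13901234] [ 0.64534998  2.80188274 -0.06650356]
t in tool [-0.497  0.868 -0.003]
```

Call:
{"api": "play_rows", "payload": {
  "steps": [
    {"offset":[0,0,0],"twist":[0,0,0.15]},
    {"offset":[0,0,0],"twist":[0,0,0.3]},
    {"offset":[0,0,0],"twist":[0,0,0.45]},
    {"offset":[0,0,0],"twist":[0,0,0.6]},
    {"offset":[0,0,0],"twist":[0,0,0.8]},
    {"offset":[0,0,0],"twist":[0,0,1]},
    {"offset":[0,0,0],"twist":[0,0,1]}
  ]
}}

```text
t: 37.78
position: [0.6317, -0.203, 0.1171]
eef_rot: [0.618, 0.786, -0.001, -0.001]
ft_force: [-13.5, 2.8, 16.0]
opening: 0.087
gripper_force: 30.0
```

```bash
python3 tq.py
```

```text
t 37.7833 pos [ 0.6317 -0.203   0.1171] q [-0.25  0.59  0.69  1.52 -0.39  1.18  0.75] xaxis [-0.235  0.972  0.001] zaxis [-0.004  0.    -1.   ] open 0.087
offset [ 0.018 -0.033  0.051]
yaw 103.59031793004769
[-13.45400197   2.79689888  16.00202208] [ 0.6241367   3.11685606 -0.08466923]
```

Call:
{"api": "play_rows", "payload": {
  "steps": [
    {"offset":[0,0,0],"twist":[0,0,0.15]},
    {"offset":[0,0,0],"twist":[0,0,0.3]},
    {"offset":[0,0,0],"twist":[0,0,0.45]},
    {"offset":[0,0,0],"twist":[0,0,0.6]},
    {"offset":[0,0,0],"twist":[0,0,0.8]},
    {"offset":[0,0,0],"twist":[0,0,1]},
    {"offset":[0,0,0],"twist":[0,0,1]}
  ]
}}

```text
t: 38.37
position: [0.6313, -0.203, 0.117]
eef_rot: [0.801, 0.599, -0.002, -0.001]
ft_force: [-14.8, 3.1, 15.9]
opening: 0.092
gripper_force: 30.0
```

```bash
python3 tq.py
python3 - <<'E'
from h import *
R=Ro.from_quat(arm.get_obs()["eef_rot"]).as_matrix(); print("t in tool",(R.T@[.971,.2385,0]).round(3))
E
```

```text
t 38.3667 pos [ 0.6313 -0.203   0.117 ] q [-0.31  0.62  0.8   1.52 -0.46  1.2   0.28] xaxis [ 0.283  0.959 -0.001] zaxis [-0.004  0.    -1.   ] open 0.092
offset [ 0.001 -0.035  0.05 ]
yaw 73.58068674335573
[-14.83529362   3.13039069  15.94084562] [ 0.72100687  3.50623451 -0.03277538]
t in tool [ 0.503  0.864 -0.004]
```

Call:
{"api": "play_rows", "payload": {
  "steps": [
    {"offset":[0,0,0],"twist":[0,0,0.15]},
    {"offset":[0,0,0],"twist":[0,0,0.3]},
    {"offset":[0,0,0],"twist":[0,0,0.45]},
    {"offset":[0,0,0],"twist":[0,0,0.6]},
    {"offset":[0,0,0],"twist":[0,0,0.8]},
    {"offset":[0,0,0],"twist":[0,0,1]},
    {"offset":[0,0,0],"twist":[0,0,1]}
  ]
}}

```text
t: 38.95
position: [0.6311, -0.2028, 0.117]
eef_rot: [0.929, 0.371, -0.002, -0.001]
ft_force: [-15.3, 3.7, 17.4]
opening: 0.087
gripper_force: 30.0
```

Call:
{"api": "play_rows", "payload": {
  "steps": [
    {"offset":[0,0,0],"twist":[0,0,0.15]},
    {"offset":[0,0,0],"twist":[0,0,0.3]},
    {"offset":[0,0,0],"twist":[0,0,0.45]},
    {"offset":[0,0,0],"twist":[0,0,0.62]},
    {"offset":[0,0,0],"twist":[0,0,0.62]}
  ]
}}

```text
t: 39.37
position: [0.631, -0.2026, 0.117]
eef_rot: [0.976, 0.217, -0.002, -0.001]
ft_force: [-15.9, 4.5, 17.3]
opening: 0.089
gripper_force: 30.0
```

```bash
python3 tq.py
```

```text
t 39.3667 pos [ 0.631  -0.2026  0.117 ] q [-0.41  0.7   0.98  1.53 -0.6   1.24 -0.48] xaxis [ 0.906  0.423 -0.004] zaxis [-0.005  0.001 -1.   ] open 0.089
offset [-0.024 -0.018  0.05 ]
yaw 25.04852611910991
[-15.90819527   4.51463173  17.28494894] [ 1.14462959  4.01288672 -0.05108988]
```

Call:
{"api": "play_rows", "payload": {
  "steps": [
    {"offset":[0,0,0],"twist":[0,0,0.07]},
    {"offset":[0,0,0],"twist":[0,0,0.14]},
    {"offset":[0,0,0],"twist":[0,0,0.14]}
  ]
}}

```text
t: 39.62
position: [0.6309, -0.2027, 0.1169]
eef_rot: [0.983, 0.183, -0.002, -0.001]
ft_force: [-16.8, 4.0, 16.8]
opening: 0.086
gripper_force: 30.0
```

```bash
python3 tq.py
```

```text
t 39.6167 pos [ 0.6309 -0.2027  0.1169] q [-0.42  0.71  0.99  1.53 -0.61  1.24 -0.54] xaxis [ 0.933  0.359 -0.004] zaxis [-0.005  0.001 -1.   ] open 0.086
offset [-0.025 -0.017  0.05 ]
yaw 21.06115527282072
[-16.78107653   3.95000202  16.79398   ] [0.97872509 4.09239875 0.35483796]
```

Call:
{"api": "play_rows", "payload": {
  "steps": [
    {"offset":[0,0,0],"twist":[0,0,0.06]},
    {"offset":[0,0,0],"twist":[0,0,0.06]},
    {"offset":[0,0,0],"twist":[0,0,0.06]}
  ]
}}

```text
t: 39.87
position: [0.631, -0.2027, 0.1169]
eef_rot: [0.986, 0.169, -0.002, -0.001]
ft_force: [-17.4, 3.1, 15.9]
opening: 0.091
gripper_force: 30.0
```

```bash
python3 tq.py
```

```text
t 39.8667 pos [ 0.631  -0.2027  0.1169] q [-0.42  0.71  1.    1.53 -0.62  1.25 -0.57] xaxis [ 0.943  0.332 -0.004] zaxis [-0.005  0.001 -1.   ] open 0.091
offset [-0.025 -0.016  0.05 ]
yaw 19.403401454602932
[-17.42257422   3.06128342  15.92569385] [0.73294746 4.02828724 0.5240615 ]
```

Call:
{"api": "play_rows", "payload": {
  "steps": [
    {"offset":[0,0,0],"twist":[0,0,0]},
    {"offset":[0,0,0],"twist":[0,0,0]},
    {"offset":[0,0,0],"twist":[0,0,0]},
    {"offset":[0,0,0],"twist":[0,0,0]},
    {"offset":[0,0,0],"twist":[0,0,0]}
  ],
  "grip": 0.35
}}

```text
t: 40.28
position: [0.6339, -0.2019, 0.1159]
eef_rot: [0.985, 0.171, 0.0, 0.0]
ft_force: [-0.1, 0.7, 0.7]
opening: 0.331
gripper_force: 0.0
```

Call:
{"api": "play_rows", "payload": {
  "steps": [
    {"offset":[0,0,-0.2],"twist":[0,0,0]},
    {"offset":[0,0,-0.5],"twist":[0,0,0]},
    {"offset":[0,0,-0.8],"twist":[0,0,0]},
    {"offset":[0,0,-1],"twist":[0,0,0]}
  ]
}}

```text
t: 40.62
position: [0.6342, -0.2024, 0.2187]
eef_rot: [0.985, 0.171, 0.001, 0.001]
ft_force: [-0.0, -0.1, 0.4]
opening: 0.348
gripper_force: 0.0
```

Call:
{"api": "play_rows", "payload": {
  "steps": [
    {"offset":[-0.35,0,0],"twist":[0,0,0]},
    {"offset":[-0.7,0,0],"twist":[0,0,0]},
    {"offset":[-1,0,0],"twist":[0,0,0]}
  ]
}}

```text
t: 40.87
position: [0.5379, -0.2368, 0.216]
eef_rot: [0.985, 0.171, -0.0, 0.0]
ft_force: [0.1, -0.8, 2.0]
opening: 0.348
gripper_force: 0.0
```

Call:
{"api": "play_rows", "payload": {
  "steps": [
    {"offset":[-0.35,0,0],"twist":[0,0,0]},
    {"offset":[-0.6,0,0],"twist":[0,0,0]},
    {"offset":[-0.6,0,0],"twist":[0,0,0]}
  ]
}}

```text
t: 41.12
position: [0.4783, -0.259, 0.216]
eef_rot: [0.986, 0.168, 0.0, -0.001]
ft_force: [-0.3, -0.4, -0.5]
opening: 0.353
gripper_force: 0.0
```

Run:
```python
from wing import *
P=[arm.get_image(n) for n in("top","side")]
wing(P,(.628,-.203)); print(arm.get_obs()["q"].round(2),arm.get_obs()["t"])
for p in P:
  for q in("band_centre","housing","clip_centre","spool_centre","other_wing"): print(q,[(np.round(r["point"],3).tolist(),round(r["conf"],2)) for r in arm.place_of(p,q)][:2])
save(P[0],"t7.png");save(P[1],"s7.png")
f=np.vstack([np.hstack([cv2.resize(cv2.imread(f"pics/{n}.png")[s],(390,290),interpolation=3) for n in m]) for m,s in((("t5","t7"),np.s_[92:128,372:420]),(("s5","s7"),np.s_[200:245,400:460]))])
cv2.imwrite("pics/cmp2.png",f)
```

```text
net [([0.629, -0.204, 0.107], 0.65)]
81 [ 0.6286 -0.1995] yaw -157.5 sd [0.0023 0.0086]
net [([0.454, -0.371, -0.002], 0.43), ([0.634, -0.202, 0.106], 0.41)]
60 [ 0.6259 -0.2052] yaw -162.3 sd [0.0019 0.009 ]
[-0.61  0.36  1.24  1.75 -0.35  1.29 -0.51] 41.3167
band_centre [([0.623, -0.164, 0.051], 0.63)]
housing [([0.624, -0.198, 0.054], 0.6)]
clip_centre []
spool_centre [([0.575, -0.094, 0.022], 0.97)]
other_wing [([0.639, 0.134, 0.11], 0.59), ([0.629, -0.204, 0.106], 0.47)]
band_centre [([0.624, -0.17, 0.054], 0.66), ([0.47, 0.394, 0.022], 0.55)]
housing [([0.626, -0.202, 0.05], 0.86), ([0.624, -0.166, 0.054], 0.67)]
clip_centre [([0.457, -0.37, -0.004], 0.61), ([0.457, -0.368, 0.039], 0.55)]
spool_centre [([0.572, -0.099, 0.018], 0.71)]
other_wing [([0.641, 0.132, 0.108], 0.63)]
```

View pics/cmp2.png

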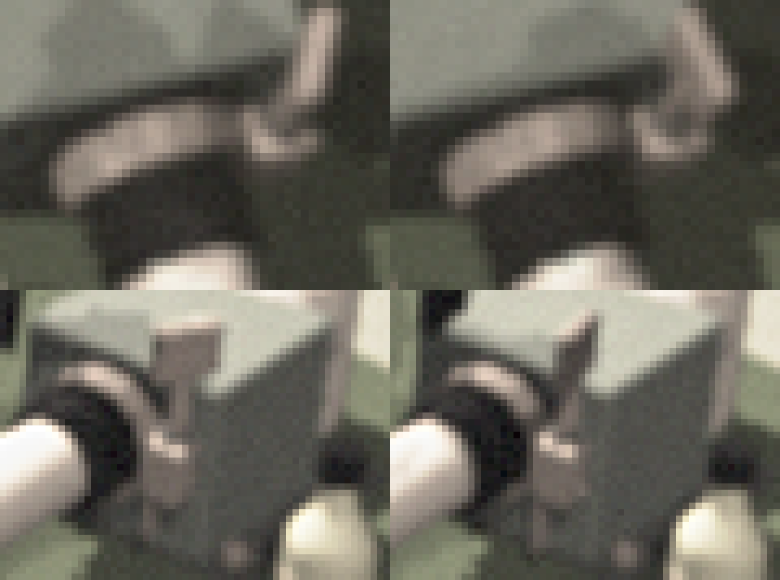

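The ring and housing now sit where they did when the band was home, in both views. The wing is at the stop angle, the clip is in the right bin, and the neighbours are undisturbed. The robot is clear, so I'm handing in.

```bash
python3 -c "
from plant import arm
print(arm.sign_off())"
```

```text
the job is handed in; nothing more can be done
None
```

The job is handed in: clip in the right-hand bin, band home against the shoulder, key at its stop, nothing else disturbed. The first tightening dragged the band about 3 mm back, so I turned the key off, pushed the band home again and retightened it.

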